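Tighten an air-line coupling and open the air

ROBOT

A 7-joint arm with a two-finger parallel gripper is mounted at the origin on the work surface. World frame = base frame: x ahead of the robot, y to its left, z up, the work surface at z = 0. Lengths are in m, angles in rad, forces in N, time in s.
With the tool pointing down it reaches from about 0.425 to 0.925 m from the base axis. Payload 6.8 kg.
Tool frame: the origin (TCP) lies on the centre line of the jaws, within the pads' length; the fingertips stand bot.tip_reach ahead of it and the grasp point (between the pads) lies 3 mm ahead of it (bot.tip_reach is the distance from the TCP to the fingertips, in m); z points along the fingers, y is the line along which they close (so a half turn about z gives the same grasp; the last joint's range is limited). The gripper opens to 85 mm and grips with 20 to 120 N. Pads are 22 mm wide; open, the fingers measure 114 mm over their backs; the gripper's body (76 mm by 85 mm) begins 54 mm behind the grasp point. The pads swing forward as they close: fully open they stand 13 mm farther back than shut.
Start: joints at [-1.425, 0.477, 0.022, 1.555, -0.011, 1.109, -0.083], TCP at [0.169, 0.653, 0.253] pointing down, gripper open.
Joint ranges: [-2.96, 2.96], [-0.34, 2.1], [-1.41, 1.46], [0.24, 2.44], [-1.37, 4.51], [0.17, 1.92], [-2.96, 2.96]. Speed limits (rad/s): [2.39, 2.39, 3.14, 3.14, 3.14, 3.14, 3.14].

INTERFACE

Orientations are given as a unit quaternion [w, x, y, z].
In Python, from station import bot gives the robot as it stands.
- The arm moves only by the tool jog_arm, never from a script. Its argument "deltas" is a list of rows, each a list of 7 numbers: the shift along the world's x, y, z in m, then the turn, a rotation vector about the world's x, y, z in rad, then the opening, from 0 (shut) to 1 (fully open). In form: [[x, y, z, rx, ry, rz, grip], ...]. A call has 1 to 10 rows; each row shifts and turns the commanded pose from where the row before left it; what a row does not reach is not made up. A row lasts 1/10 s, in which the tool goes at most 50 mm and 8.59 degrees, less where a joint would pass 70% of its speed; a pose out of reach is approached as far as the arm can. A call with a gripper value outside its range is refused whole. The fingers move at their own pace and stop on an object; "newtons" is the grip in N (left out, the last holds). Time passes only in rows, so rows that do not move let the fingers close. It gives the time, the measured TCP pose, the force, the opening and the grip force at its end, in the units of the state.
- bot.get_obs(): the state, without advancing time (a new reading comes with each control period).
- bot.read_camera(name): name is "scene" or "top" or "wrist"; returns a dict with "img" (400x640x3 uint8, red, green, blue), "K" (3x3 intrinsics, pixels), "eye" and "attitude" of the camera in the world. Camera axes: x right, y down, z forward; pixel columns grow to the right and rows downward; lengths in m; the calibration is good to about 2 mm. A picture is of the moment at which its call begins. There is no depth.
- bot.hand_in(): hands the job in; it is judged then, once.
The state is a dict: "t": time; "q": joint angles; "joint_vel": joint speeds; "joint_torque": joint torques, N m; "eef_pos": TCP position; "tool_rot": TCP orientation; "contact_force": force on the tool from outside, world axes, zero at the start; "torque": the same for the moment, N m; "gripper_width": opening from 0.0 (shut) to 1.0 (fully open); "grasp_force": force on a finger pad.
Only numpy, scipy, OpenCV 4.12 (cv2) and the standard library are available. Lean on these libraries where they do the work, as an engineer would, in place of code of your own. Each camera call takes 0.05 s, during which the arm holds its last target. There are 200 camera calls.

TASK

Screw the loose brass coupling nut on the blue air manifold down by hand, clockwise by its round knurled collar, just until it is finger-tight, without forcing it further with the fingers; then fit the open-end wrench on its hexagon and tighten it clockwise to its stop, where the white mark on the nut points at the white mark on the block. Lay the wrench back flat on its wooden-barred rest, along its length, let go, and only then open the air by swinging the red valve lever its full quarter turn, until it lies along the block. Leave the bottle, jar, hammer and screwdriver where they are.

Things in the scene. Friction and masses are not known exactly. Their poses are not given: they have to be found in the camera images.
- manifold: Fixed blue block, 220 mm along its y, 60 along x, top 45 mm above the table, on a 90 x 250 mm plate. Origin on the table under its centre. Nut axis at (0, 60 mm), valve axis at (0, -50). Copper pipes: from its -y end to y = -161 (37 mm high), and from under the nut to x = 76 (57 high). Gauge at (66, -20), r 24, 40 high.
- nut: Captive brass nut that only turns (vertical axis, never rises). Origin on its axis, 47 mm above the table. A hexagon (see nut_hex) with a round knurled collar on top (see nut_collar). White marks on the collar's top and the hexagon point along the nut's -y. Fully tight, its axes are parallel to the manifold's.
- block_mark (a point): Middle of the white mark on the block's top, 38 mm from the nut's axis towards the valve (the manifold's -y).
- nut_hex (a point): Centre of the nut's hexagon, 67 mm above the table. It is 46 mm across flats, 53.1 across corners, 58 to 76 mm above the table. Corners at 15, 75, 135, 195, 255, 315 degrees from the nut's x (counter-clockwise from above): a wrench fits with its length along any of these. Turns with the nut.
- nut_collar (a point): Centre of the round knurled collar, on the nut's axis, 92 mm above the table. Diameter 30 mm, 76 to 108 mm above the table; to turn with the fingers.
- nut_run (a joint): Free running of the nut, rad, clockwise seen from above positive; starts between 0.2 and 1.0. At 2.6 the nut seats: finger-tight. Turns easily (0.06 N m). The same nut then goes on turning as nut_tight.
- nut_tight (a joint): Final tightening of the nut after nut_run has reached 2.6, rad, clockwise positive, 0 at the start, hard stop at 0.6 (fully tight). Stiff: 0.9 N m, stays where it is left; a grip of some 20 N on the collar slips rather than moving it. Must be done with the wrench.
- wrench: Loose steel open-end wrench, about 0.26 kg, 197 mm long along its x, 10 mm thick, lying flat. Origin centred on its underside. Shank 20 mm wide, 10 mm thick, from x = -100 to +24 mm; grip it on the shank's sides between x = -55 and +15 mm. Head 72 mm wide from x = 24 mm; jaws open towards +x, 48 mm apart, slightly flared at the tips (x = 97 mm), throat at x = 42 mm.
- wrench_jaw (a point): Jaw centre, at (70, 0, 5 mm) in the wrench: coincides with point nut_hex when the wrench is fully home on the nut. With the wrench along a pair of corners it has about 1 mm to spare each side and turns 5 to 12 degrees before it bites.
- rest: Fixed tool rest: black base 180 x 100 mm, 6 mm thick, with two wooden cross bars 22 mm wide, 100 mm long, at x = -75 and +65 mm, tops 24 mm above the table. Origin on the table under its centre, x along its length. The wrench lies flat across both bars, lengthwise, its origin over the rest's origin at 24 mm height.
- valve (a joint): Valve lever angle, rad: 0 closed (lever points to the manifold's -x), 1.57 fully open (points to the manifold's -y, along the block, away from the nut), turning counter-clockwise seen from above about a vertical axis. Friction 0.2 N m; stays where it is left.
- valve_axis (a point): On the valve lever's turning axis, 71 mm above the table.
- valve_grip (a point): Centre of the lever's red sleeve, 70 mm from the axis, 71 mm above the table. The sleeve is 56 mm long, 14 mm wide, 16 mm high, 63 to 79 mm above the table.
- oil: Bystander: yellow bottle with a red cap, 56 mm diameter, 110 mm tall, origin at its foot.
- jar: Bystander: glass jar, 60 mm diameter, 70 mm tall, origin at its foot.
- hammer: Bystander: hammer 260 mm long, lying, handle to its -x, origin under its middle.
- driver: Bystander: red screwdriver 200 mm long, lying, handle to its -x, origin under its middle.
Not all that is in view belongs to the job. Several things have the shape of the rest; the one meant has the colours described above.

How it is judged:
By the outcome, as a careful person would: the job done as asked, in the order asked, and still so for the second after the job is handed in, with the robot touching nothing.
It also fails if it takes over 72 s, if anything falls off the work surface, if the arm or the gripper's body presses on something with over 40 N, if the wrist force passes 120 N, or if a joint passes its speed limit or range.

## Working session

There is one attempt and no reset: what is moved stays moved. The work goes in short steps, Python scripts to look and compute and a tool call to move; the robot and the scene stay as the last step left them, time stands still between calls to the robot, and variables do not carry over. Pictures are saved under pics/ and viewed, at most 10 in all, crops included, and the job is handed in when it is done.

Besides the shell and the picture viewer there is one more tool, called after ">>>" as name(argument=value, ...), one argument or row to a line, values as JSON. jog_arm: Moves the arm, as the interface text tells. Its arguments: {"type":"object","properties":{"deltas":{"type":"array"},"newtons":{"type":"number"}},"required":["deltas"]}

```bash
ls; mkdir -p pics; cat > h.py <<'E'
import numpy as np, cv2
from scipy.spatial.transform import Rotation as R
from station import bot
def shot(n,f=None):
    c=bot.read_camera(n)
    if f: cv2.imwrite(f,c["img"][:,:,::-1])
    return c
def Rm(c):
    a=np.array(c["attitude"],float)
    return a if a.shape==(3,3) else R.from_quat(a,scalar_first=True).as_matrix()
def ray(c,px,z):
    px=np.atleast_2d(np.array(px,float))
    d=np.c_[px,np.ones(len(px))]@np.linalg.inv(c["K"]).T@Rm(c).T
    e=np.array(c["eye"],float)
    return e+d*((z-e[2])/d[:,2])[:,None]
def proj(c,P):
    p=(np.atleast_2d(P)-np.array(c["eye"]))@Rm(c)@np.array(c["K"]).T
    return p[:,:2]/p[:,2:]
E
python3 - <<'E'
from h import *
for n in("top","scene"):
    c=shot(n,f"pics/{n}0.png"); np.savez(f"{n}0.npz",**c)
    print(n,c["K"],c["eye"],c["attitude"])
print(bot.tip_reach,bot.get_obs())
E
```

```text
pics
top [[414.36236743   0.         317.73993595]
 [  0.         414.36236743 203.21539427]
 [  0.           0.           1.        ]] [0.38842299 0.09933882 1.40112642] [ 0.04375651 -0.69740602  0.71450775 -0.03448021]
scene [[492.26423866   0.         320.21057467]
 [  0.         492.26423866 197.51213832]
 [  0.           0.           1.        ]] [1.35986077 0.26431896 1.29476704] [-0.18956019  0.61074864  0.73271951 -0.23275558]
0.022 {'t': 0.1, 'q': array([-1.42505838,  0.47771166,  0.0223421 ,  1.55632676, -0.0115067 ,
        1.10931411, -0.08310348]), 'joint_vel': array([ 0.00111889, -0.00254697,  0.00073259, -0.00124853,  0.00078303,
       -0.00038116, -0.00144893]), 'joint_torque': array([ 3.93676164e-03, -5.97754884e+01,  1.61349714e+00, -2.81954545e+01,
        1.28018169e-02,  5.06602402e-03,  2.51227596e-05]), 'eef_pos': array([0.16938874, 0.65289443, 0.25243768]), 'tool_rot': array([-4.74875995e-05,  1.26571361e-01,  9.91957169e-01, -8.14517301e-04]), 'contact_force': array([ 0.57352236,  1.20503532, -0.21474533]), 'torque': array([ 0.01780714, -0.03629113,  0.05112581]), 'grasp_force': 0.0, 'gripper_width': 0.9996393721562945}
```

View pics/top0.png

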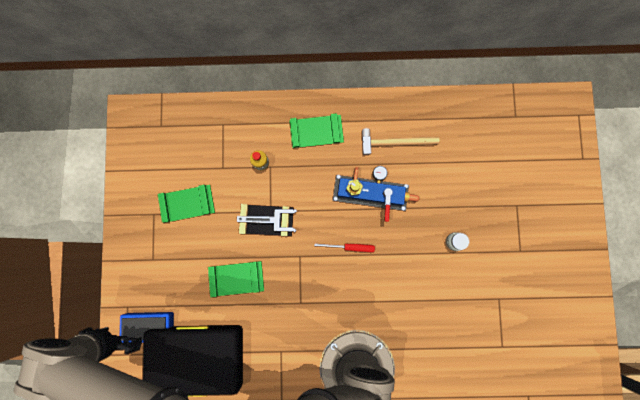

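View pics/scene0.png

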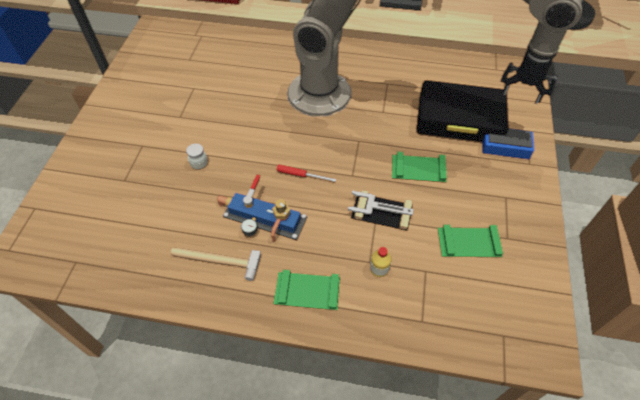

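The top view shows the manifold at (370,192) with its nut at (355,187) and the valve at (388,192), lever pointing down towards the robot. The wrench lies on the black rest at (266,220), its head to the right. The jar is at (457,242), the bottle at (258,160), the screwdriver at (345,247) and the hammer at (400,141). The scene view agrees. I'll measure these roughly, then refine with the wrist camera.

```bash
python3 - <<'E'
from h import *
c=dict(np.load("top0.npz")); im=c["img"]; hsv=cv2.cvtColor(im,cv2.COLOR_RGB2HSV)
def blob(m,box):
    x0,y0,x1,y1=box; k=np.zeros(m.shape,bool);k[y0:y1,x0:x1]=1
    p=np.argwhere(m&k)[:,::-1]; return p.astype(np.float32)
H,S,V=[hsv[...,i].astype(int) for i in range(3)]
def rect(name,m,box,z):
    p=blob(m,box); P=ray(c,p,z)[:,:2]
    r=cv2.minAreaRect(P.astype(np.float32)*1000); print(name,len(p),"mean",P.mean(0).round(4),"rect",np.round(r[0],1),np.round(r[1],1),round(r[2],1))
rect("blue",(H>100)&(H<130)&(S>130)&(V>60),(320,160,425,220),.045)
rect("brass",(H>18)&(H<35)&(S>110)&(V>120),(340,170,372,205),.09)
rect("lever",((H<6)|(H>174))&(S>150)&(V>90),(375,190,400,225),.071)
rect("black",(V<60),(235,200,300,242),.006)
rect("wrench",(S<50)&(V>110),(230,195,300,242),.034)
rect("wood",(S>60)&(S<140)&(V>160)&(H>15)&(H<32),(230,200,300,240),.024)
w=shot("wrist"); print("wristcam",w["eye"],R.from_matrix(Rm(w)).as_matrix().round(2).tolist(), w["K"][0])
x=np.hstack([cv2.resize(im[150:250,a:a+100],None,fx=4,fy=4,interpolation=2) for a in(225,325)])
cv2.imwrite("pics/crop0.png",x[:,:,::-1])
E
```

```text
blue 859 mean [ 0.5735 -0.0702] rect [576. -63.] [219.9  61.7] 80.7
brass 127 mean [ 0.5825 -0.0038] rect [583.2  -1.5] [46.1 44.7] 36.5
lever 71 mean [ 0.5011 -0.1059] rect [ 499.4 -106.7] [12.8 51.8] 87.6
black 682 mean [0.4902 0.2975] rect [490.7 280.6] [153.3  95.7] 85.6
wrench 469 mean [0.4911 0.2747] rect [489.1 286.8] [195.8  72.9] 88.6
wood 241 mean [0.4993 0.3107] rect [491.3 294.9] [231.3 130.3] 88.9
wristcam [0.09470561 0.67086008 0.37279135] [[0.25, 0.92, 0.29], [0.97, -0.24, -0.08], [-0.0, 0.3, -0.95]] [329.41854269   0.         321.08598555]
```

View pics/crop0.png

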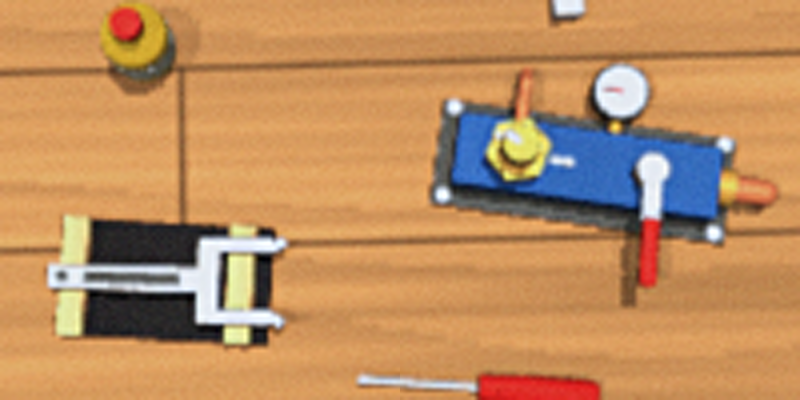

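The crop confirms the layout. The nut is at world (0.583,-0.002), with its collar mark pointing up-left, at about 45°. The manifold's yaw is about -9.3° and its blue top measures 220 x 62 mm, as it should. The wrench is at about (0.489,0.288) with x at about -91.4°, and its 196 x 73 mm outline also matches. I'll move over the wrench first for a closer look.

>>> jog_arm(
  deltas=[
    [0.028,-0.035,0.003,0,0,0,1],
    [0.028,-0.035,0.003,0,0,0,1],
    [0.028,-0.035,0.003,0,0,0,1],
    [0.028,-0.035,0.003,0,0,0,1],
    [0.028,-0.035,0.003,0,0,0,1],
    [0.028,-0.035,0.003,0,0,0,1],
    [0.028,-0.035,0.003,0,0,0,1],
    [0.028,-0.035,0.003,0,0,0,1],
    [0.028,-0.035,0.003,0,0,0,1],
    [0.024,-0.038,0.003,0,0,0,1],
  ],
)

```text
t: 1.15
eef_pos: [0.4465, 0.2989, 0.2834]
tool_rot: [0.0, 0.127, 0.992, 0.0]
contact_force: [1.5, 0.5, 0.5]
gripper_width: 0.998
grasp_force: 0.0
```

```bash
python3 - <<'E'
from h import *
c=shot("wrist","pics/w1.png"); np.savez("w1.npz",**c); o=bot.get_obs(); print(o["t"],o["eef_pos"],o["q"],c["eye"],c["attitude"])
E
```

```text
1.2 [0.45127808 0.29067956 0.28405465] [-0.86524115  0.21792246  0.2049447   1.86226369 -0.04519857  1.06600513
  0.66356806] [0.37179412 0.31663574 0.40375672] [0.11989217 0.78164908 0.60488483 0.09362116]
```

View pics/w1.png

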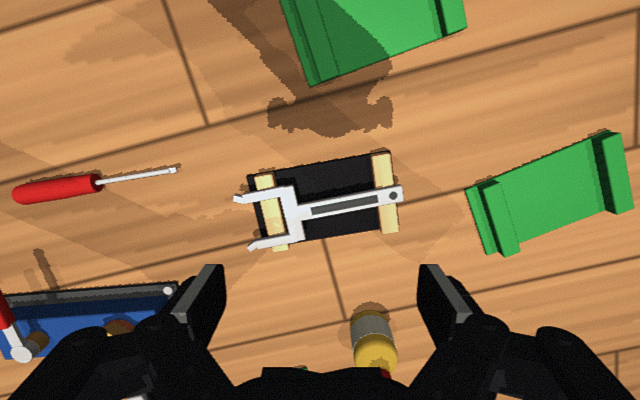

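The wrist view shows the wrench on the rest at (320,205), its jaws to the left at (245,225). The bottle stands at (373,340). I'll measure the wrench and the rest from this, and move on to the nut.

```bash
cat >> h.py <<'E'
def maskpts(m,box):
    k=np.zeros(m.shape,bool);k[box[1]:box[3],box[0]:box[2]]=1
    n,l,s,_=cv2.connectedComponentsWithStats((m&k).astype(np.uint8))
    i=1+np.argmax(s[1:,4]); return np.argwhere(l==i)[:,::-1].astype(np.float32)
def hsv(c):
    h=cv2.cvtColor(c["img"],cv2.COLOR_RGB2HSV); return [h[...,i].astype(int) for i in range(3)]
def rect(name,c,m,box,z):
    p=maskpts(m,box); P=ray(c,p,z)[:,:2]*1000
    r=cv2.minAreaRect(P.astype(np.float32)); print(name,len(p),"mean",P.mean(0).round(1),"rect",np.round(r[0],1),np.round(r[1],1),round(r[2],1)); return P
E
python3 - <<'E'
from h import *
c=dict(np.load("w1.npz")); H,S,V=hsv(c)
P=rect("wrench",c,(S<60)&(V>120),(225,170,410,262),.034)
# shank axis: slice the shank, mid line
u=P[:,1]; ys=np.arange(295,385,4); mid=[(P[(u>a)&(u<a+4),0].min()+P[(u>a)&(u<a+4),0].max())/2 for a in ys]
wid=[np.ptp(P[(u>a)&(u<a+4),0]) for a in ys]
k=np.polyfit(ys+2,mid,1);print("shank x=",k,"ang",np.degrees(np.arctan(k[0])),np.round(wid,0), "y",u.min(),u.max(), "midx@290",np.polyval(k,290))
m=(S>50)&(S<150)&(V>170)&(H>15)&(H<30)
for b in((365,145,412,240),(245,165,295,255)): rect("bar",c,m,b,.024)
rect("black",c,V<45,(240,145,400,255),.006)
E
```

```text
wrench 2769 mean [487.8 270.7] rect [489.6 285.4] [196.1  73.3] 87.0
shank x= [5.21166089e-02 4.74877165e+02] ang 2.983362607973206 [19. 19. 19. 19. 19. 19. 19. 19. 19. 19. 19. 19. 19. 19. 19. 19. 19. 19.
 19. 19. 19. 19.  9.] y 185.77691112348694 383.45431098413184 midx@290 489.9909816878397
bar 552 mean [465.  367.3] rect [465.5 367.3] [21.1 37.9] 85.3
bar 419 mean [490.6 223.9] rect [487.8 225.5] [21. 45.] 85.3
black 3157 mean [462.4 302.4] rect [463.8 297. ] [128.4  47.3] 85.9
```

>>> jog_arm(
  deltas=[
    [0.008,-0.04,0,0,0,0,1],
    [0.008,-0.04,0,0,0,0,1],
    [0.008,-0.04,0,0,0,0,1],
    [0.008,-0.04,0,0,0,0,1],
    [0.008,-0.04,-0.005,0,0,0,1],
    [0.008,-0.04,-0.005,0,0,0,1],
    [0.008,-0.02,-0.005,0,0,0,1],
    [0,0,0,0,0,0,1],
    [0,0,0,0,0,0,1],
  ],
)

```text
t: 2.1
eef_pos: [0.5013, 0.0407, 0.2681]
tool_rot: [-0.0, 0.127, 0.992, 0.0]
contact_force: [0.0, 0.1, -0.2]
gripper_width: 0.995
grasp_force: 0.0
```

```bash
python3 - <<'E'
from h import *
c=shot("wrist","pics/w2.png"); np.savez("w2.npz",**c); o=bot.get_obs(); print(o["t"],o["eef_pos"],o["q"],c["eye"],c["attitude"])
E
```

```text
2.15 [0.50125287 0.04155072 0.26822876] [-0.53026108  0.17727712  0.36942868  1.96187453 -0.07557349  1.01580059
  1.19187923] [0.42665918 0.058508   0.38854371] [0.11964938 0.78190369 0.60466137 0.09324841]
```

View pics/w2.png

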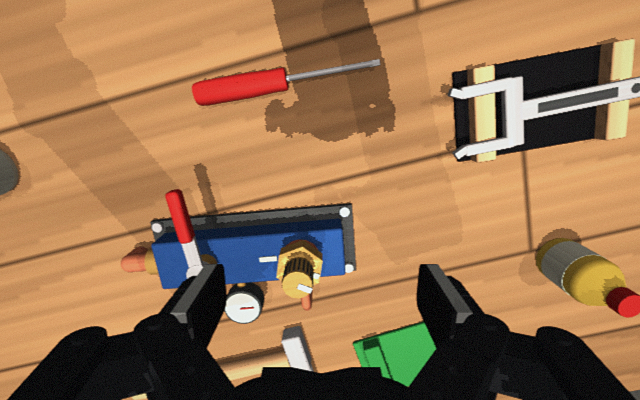

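The wrench origin is at about (0.4895,0.284), with x at -93.0°. This view shows the nut obliquely at (299,275), its collar mark at (305,289) and the block mark at (268,259). I'll put the camera straight above the nut for a measurement without parallax.

>>> jog_arm(
  deltas=[
    [0.04,-0.015,-0.012,0,0,0,1],
    [0.04,-0.015,-0.012,0,0,0,1],
    [0.04,-0.015,-0.012,0,0,0,1],
    [0.037,-0.015,-0.012,0,0,0,1],
    [0,0,0,0,0,0,0.8],
    [0,0,0,0,0,0,0.8],
  ],
)

```text
t: 2.75
eef_pos: [0.6585, -0.0181, 0.2192]
tool_rot: [-0.001, 0.126, 0.992, -0.0]
contact_force: [-0.7, 0.1, 0.1]
gripper_width: 0.802
grasp_force: 0.0
```

```bash
python3 - <<'E'
from h import *
c=shot("wrist"); np.savez("w3.npz",**c); o=bot.get_obs(); print(o["t"],o["eef_pos"],c["eye"])
p=proj(c,[.584,-.003,.108])[0].round().astype(int); print(p)
x0,y0=max(0,p[0]-90),max(0,p[1]-60); im=c["img"][y0:y0+130,x0:x0+180]
cv2.imwrite("pics/w3.png",cv2.resize(im,None,fx=4,fy=4,interpolation=2)[:,:,::-1]); print(x0,y0)
E
```

```text
2.8 [ 0.65805299 -0.01775358  0.21992018] [ 5.83963716e-01 -4.16046501e-04  3.39712499e-01]
[317 102]
227 42
```

View pics/w3.png

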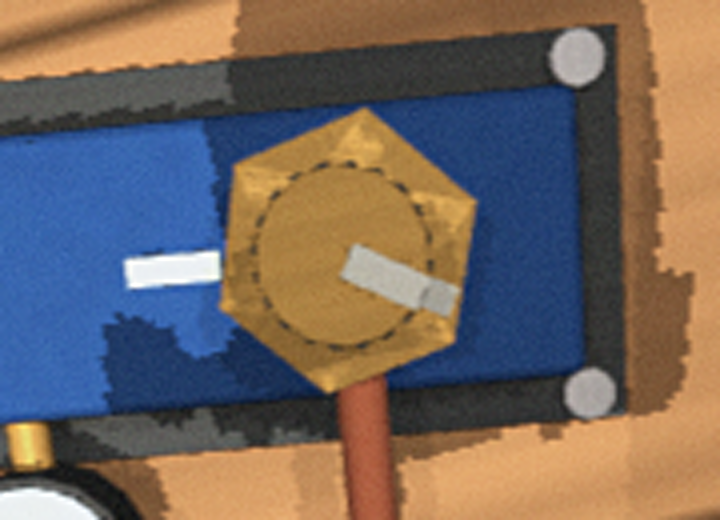

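The view from above shows the collar centre at crop (344,256), which is image (313,106). The collar mark points to crop (440,297) and the block mark is at (172,270). All six hexagon corners are visible.

```bash
python3 - <<'E'
from h import *
c=dict(np.load("w3.npz")); H,S,V=hsv(c); f=lambda p:np.array(p,float)/4+[227,42]
# hex by mask hull (brass incl. marks)
p=maskpts((H>12)&(H<28)&(S>110)&(V>60)&~((H<8)),(280,65,350,143))
hull=cv2.convexHull(p).reshape(-1,2)
C=ray(c,f([[365,110],[476,198],[453,345],[328,391],[222,303],[234,163]]),.076)[:,:2]*1000
ctr=C.mean(0); d=C-ctr; r=np.hypot(*d.T); a=np.degrees(np.arctan2(d[:,1],d[:,0]))
print("hex ctr",ctr.round(1),"r",r.round(1),"ang",a.round(1),"mod60",(a%60).round(1))
print("collar ctr",ray(c,f([[344,256]]),.108)[0].round(4))
m=ray(c,f([[344,256],[440,297]]),.108)[:,:2]*1000;dm=m[1]-m[0];print("mark ang",np.degrees(np.arctan2(*dm[::-1])))
b=ray(c,f([[125,272],[220,268]]),.045)[:,:2]*1000; print("blockmark",b.round(1),np.degrees(np.arctan2(*(b[0]-b[1])[::-1])))
# blue block edges: right end face line & sides at z=.045
E_=ray(c,f([[205,118],[570,88]]),.045)[:,:2]*1000;print("near edge",E_.round(1),np.degrees(np.arctan2(*(E_[0]-E_[1])[::-1])))
E_=ray(c,f([[120,412],[580,374]]),.045)[:,:2]*1000;print("far edge",E_.round(1),np.degrees(np.arctan2(*(E_[0]-E_[1])[::-1])))
# bars
c=dict(np.load("w1.npz")); H,S,V=hsv(c); m=(S>50)&(S<150)&(V>170)&(H>15)&(H<30)
for b in((365,145,405,240),(250,165,292,255)):
    k=np.zeros(m.shape,bool);k[b[1]:b[3],b[0]:b[2]]=1
    k=cv2.morphologyEx((m&k).astype(np.uint8),cv2.MORPH_OPEN,np.ones((3,3)))
    P=ray(c,np.argwhere(k)[:,::-1],.024)[:,:2]*1000; rr=cv2.minAreaRect(P.astype(np.float32)); print("bar",rr)
E
```

```text
hex ctr [585.5  -6.5] r [25.9 26.6 26.9 26.2 25.8 26.6] ang [ 157.5   98.    36.1  -22.8  -83.8 -142.3] mod60 [37.5 38.  36.1 37.2 36.2 37.7]
collar ctr [ 0.5855 -0.0063  0.108 ]
mark ang 53.24966689790321
blockmark [[577.4 -54.3]
 [581.7 -34.3]] -102.12033052241065
near edge [[552.2 -28.8]
 [565.4  45.9]] -100.06876203861252
far edge [[605.6 -64.5]
 [623.   36.1]] -99.77587455996851
bar ((495.6971130371094, 365.06536865234375), (20.918704986572266, 98.41522216796875), 85.73994445800781)
bar ((486.9239196777344, 225.2787322998047), (20.361772537231445, 94.28634643554688), 85.50653839111328)
```

The nut axis is at (0.5855,-0.0064), and the hexagon radius measures 26.3 mm, which fits the given size. The mark is at 52.1° and will be at -99.7° when tight, so about 117.4° of clockwise turning remains to finger-tight (nut_run is about 0.55). The rest origin is at about (0.491,0.290) with x at -93.6°. Now to grip the collar.

>>> jog_arm(
  deltas=[
    [-0.037,0.006,0,0,0,0,0.7],
    [-0.0355,0.0055,0,0,0,0,0.7],
    [0,0,-0.03,0,0,0,0.7],
    [0,0,-0.04,0,0,0,0.7],
    [0,0,-0.03,0,0,0,0.7],
    [0,0,-0.015,0,0,0,0.7],
    [0,0,0,0,0,0,0.7],
  ],
  newtons=20,
)

```text
t: 3.5
eef_pos: [0.5844, -0.0069, 0.1044]
tool_rot: [-0.001, 0.126, 0.992, 0.0]
contact_force: [-0.1, 0.4, -0.3]
gripper_width: 0.7
grasp_force: 0.0
```

>>> jog_arm(
  deltas=[
    [0,0,0,0,0,0,0.4],
    [0,0,0,0,0,0,0.2],
    [0,0,0,0,0,0,0.2],
    [0,0,0,0,0,0,0.2],
    [0,0,0,0,0,0,0.2],
  ],
  newtons=20,
)

```text
t: 4.0
eef_pos: [0.5876, -0.0069, 0.1074]
tool_rot: [0.002, 0.126, 0.992, 0.001]
contact_force: [-0.6, 3.0, 6.5]
gripper_width: 0.342
grasp_force: 20.9
```

```bash
cat > s.py <<'E'
from h import *
o=bot.get_obs(); t=R.from_quat(o["tool_rot"],scalar_first=True).as_matrix()
print("t",round(o["t"],2),"p",o["eef_pos"].round(4),"toolY",np.degrees(np.arctan2(t[1,1],t[0,1])).round(2),"tilt",t[:,2].round(4),"F",o["contact_force"].round(1),"M",o["torque"].round(2),"w",round(o["gripper_width"],3),"g",round(o["grasp_force"],1),"q",o["q"].round(2))
E
python3 s.py
```

```text
t 4.0 p [ 0.5876 -0.0069  0.1074] toolY 75.5 tilt [ 0.0037  0.0018 -1.    ] F [-0.6  3.   6.5] M [0.56 0.14 0.03] w 0.342 g 20.9 q [-0.35  0.53  0.34  1.91 -0.25  0.74  1.45]
```

The fingertips touch the hexagon's top (6.5 N upward), so I'll open, rise 6 mm and grip again.

>>> jog_arm(
  deltas=[
    [0,0,0.006,0,0,0,0.5],
    [0.001,0.0005,0,0,0,0,0.5],
    [0,0,0,0,0,0,0.2],
    [0,0,0,0,0,0,0.2],
    [0,0,0,0,0,0,0.2],
    [0,0,0,0,0,0,0.2],
  ],
  newtons=20,
)

```text
t: 4.6
eef_pos: [0.5879, -0.0069, 0.1122]
tool_rot: [0.001, 0.126, 0.992, 0.001]
contact_force: [-1.0, 3.4, 6.0]
gripper_width: 0.338
grasp_force: 20.5
```

```bash
python3 s.py
```

```text
t 4.6 p [ 0.5879 -0.0069  0.1122] toolY 75.48 tilt [ 0.0017  0.001  -1.    ] F [-1.   3.4  6. ] M [ 0.42  0.1  -0.07] w 0.338 g 20.5 q [-0.35  0.52  0.34  1.9  -0.25  0.75  1.45]
```

The 6 N is only the pads dragging on the collar as they swing forward, so it's harmless. I'll turn clockwise.

>>> jog_arm(
  deltas=[
    [0,0,0,0,0,-0.1,0.2],
    [0,0,0,0,0,-0.1,0.2],
    [0,0,0,0,0,-0.1,0.2],
    [0,0,0,0,0,-0.1,0.2],
    [0,0,0,0,0,-0.1,0.2],
    [0,0,0,0,0,-0.1,0.2],
    [0,0,0,0,0,-0.1,0.2],
    [0,0,0,0,0,-0.1,0.2],
    [0,0,0,0,0,-0.1,0.2],
    [0,0,0,0,0,-0.1,0.2],
  ],
)

```text
t: 5.6
eef_pos: [0.5863, -0.0082, 0.1121]
tool_rot: [-0.001, 0.588, 0.809, -0.0]
contact_force: [-5.3, 0.9, 11.8]
gripper_width: 0.342
grasp_force: 20.9
```

```bash
python3 s.py
```

```text
t 5.6 p [ 0.5863 -0.0082  0.1121] toolY 17.91 tilt [-1.5e-03  3.0e-04 -1.0e+00] F [-5.3  0.9 11.8] M [-0.04  1.4   0.07] w 0.342 g 20.9 q [-0.54  0.58  0.61  1.92 -0.46  0.79  0.63]
```

>>> jog_arm(
  deltas=[
    [0,0,0,0,0,-0.1,0.2],
    [0,0,0,0,0,-0.1,0.2],
    [0,0,0,0,0,-0.1,0.2],
    [0,0,0,0,0,-0.1,0.2],
    [0,0,0,0,0,-0.1,0.2],
    [0,0,0,0,0,-0.1,0.2],
    [0,0,0,0,0,-0.1,0.2],
    [0,0,0,0,0,-0.1,0.2],
    [0,0,0,0,0,-0.1,0.2],
    [0,0,0,0,0,0,0.2],
  ],
)

```text
t: 6.6
eef_pos: [0.585, -0.0076, 0.1119]
tool_rot: [-0.002, 0.881, 0.473, -0.002]
contact_force: [-9.3, 1.4, 17.3]
gripper_width: 0.342
grasp_force: 21.5
```

```bash
python3 s.py
```

```text
t 6.6 p [ 0.585  -0.0076  0.1119] toolY -33.59 tilt [-0.0046  0.0017 -1.    ] F [-9.3  1.4 17.3] M [ 0.65  2.18 -0.04] w 0.342 g 21.5 q [-0.7   0.66  0.84  1.93 -0.66  0.86 -0.09]
```

>>> jog_arm(
  deltas=[
    [0,0,0.002,0,0,-0.05,0.2],
    [0,0,0,0,0,-0.05,0.2],
    [0,0,0,0,0,0,0.2],
  ],
)

```text
t: 6.9
eef_pos: [0.5846, -0.0074, 0.1122]
tool_rot: [-0.001, 0.903, 0.429, -0.002]
contact_force: [-5.3, 2.0, -1.1]
gripper_width: 0.338
grasp_force: 22.0
```

```bash
python3 s.py
```

```text
t 6.9 p [ 0.5846 -0.0074  0.1122] toolY -39.17 tilt [-5.2e-03  5.0e-04 -1.0e+00] F [-5.3  2.  -1.1] M [ 0.35  1.32 -0.05] w 0.338 g 22.0 q [-0.71  0.67  0.87  1.93 -0.68  0.87 -0.17]
```

>>> jog_arm(
  deltas=[
    [0,0,0,0,0,-0.03,0.2],
    [0,0,0,0,0,-0.03,0.2],
    [0,0,0,0,0,0,0.2],
  ],
)

```text
t: 7.2
eef_pos: [0.5846, -0.0073, 0.1122]
tool_rot: [-0.001, 0.915, 0.403, -0.002]
contact_force: [-5.1, 1.9, -0.2]
gripper_width: 0.341
grasp_force: 22.0
```

```bash
python3 s.py
```

```text
t 7.2 p [ 0.5846 -0.0073  0.1122] toolY -42.52 tilt [-5.4e-03  7.0e-04 -1.0e+00] F [-5.1  1.9 -0.2] M [0.36 1.4  0.16] w 0.341 g 22.0 q [-0.72  0.68  0.88  1.93 -0.69  0.87 -0.21]
```

>>> jog_arm(
  deltas=[
    [0,0,0,0,0,-0.03,0.2],
    [0,0,0,0,0,0,0.2],
  ],
)

```text
t: 7.4
eef_pos: [0.5844, -0.0075, 0.1123]
tool_rot: [-0.001, 0.921, 0.389, -0.003]
contact_force: [-6.4, 0.9, 0.1]
gripper_width: 0.339
grasp_force: 22.0
```

```bash
python3 s.py
```

```text
t 7.4 p [ 0.5844 -0.0075  0.1123] toolY -44.22 tilt [-5.7e-03  5.0e-04 -1.0e+00] F [-6.4  0.9  0.1] M [0.23 1.44 0.24] w 0.339 g 22.0 q [-0.72  0.68  0.89  1.93 -0.7   0.87 -0.24]
```

>>> jog_arm(
  deltas=[
    [0,0,0,0,0,-0.03,0.2],
    [0,0,0,0,0,0,0.2],
  ],
)

```text
t: 7.6
eef_pos: [0.5842, -0.0077, 0.1123]
tool_rot: [-0.001, 0.927, 0.375, -0.003]
contact_force: [-6.6, 0.5, 1.5]
gripper_width: 0.336
grasp_force: 22.1
```

```bash
python3 s.py
```

```text
t 7.6 p [ 0.5842 -0.0077  0.1123] toolY -45.92 tilt [-6.e-03  3.e-04 -1.e+00] F [-6.6  0.5  1.5] M [0.16 1.63 0.41] w 0.336 g 22.1 q [-0.73  0.69  0.9   1.93 -0.7   0.88 -0.26]
```

The resisting torque climbs from 0 to 0.41 N m within the last few degrees: the nut has seated. I'll release and check the mark.

>>> jog_arm(
  deltas=[
    [0,0,0,0,0,0,0.7],
    [0,0,0,0,0,0,0.7],
    [0,0,0.04,0,0,0,0.7],
    [0,0,0.04,0,0,0.12,0.7],
    [0,-0.02,0.03,0,0,0.12,0.7],
    [0,-0.02,0,0,0,0.12,0.7],
    [0,-0.02,0,0,0,0.13,0.7],
    [0,-0.015,0,0,0,0.13,0.7],
    [0,0,0,0,0,0.13,0.7],
    [0,0,0,0,0,0,0.7],
  ],
)

```text
t: 8.6
eef_pos: [0.5874, -0.0836, 0.224]
tool_rot: [0.001, 0.726, 0.688, 0.001]
contact_force: [0.4, 0.5, -0.2]
gripper_width: 0.703
grasp_force: 0.0
```

```bash
python3 s.py; python3 - <<'E'
from h import *
c=shot("wrist"); np.savez("w4.npz",**c)
p=proj(c,[.5855,-.0064,.108])[0].round().astype(int); x0,y0=max(0,p[0]-90),max(0,p[1]-60); im=c["img"][y0:y0+130,x0:x0+180]
cv2.imwrite("pics/w4.png",cv2.resize(im,None,fx=4,fy=4,interpolation=2)[:,:,::-1]); print(p,x0,y0,c["eye"])
E
```

```text
t 8.6 p [ 0.5874 -0.0836  0.224 ] toolY -3.04 tilt [ 2.e-03  4.e-04 -1.e+00] F [ 0.4  0.5 -0.2] M [ 0.05  0.01 -0.01] w 0.703 g 0.0 q [-0.58  0.48  0.83  1.83 -0.42  1.01  0.37]
[312  98] 222 38 [ 0.59099887 -0.00844385  0.34440236]
```

View pics/w4.png

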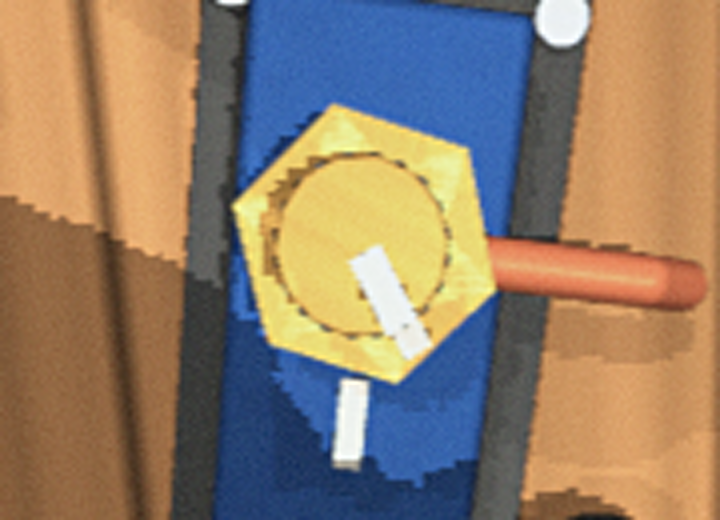

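The mark on the nut now points to crop (413,345) and the block mark lies at (350,425), so about 34° remains, as expected at finger-tight. Next I'll measure the hexagon exactly and work out the wrench moves.

```bash
python3 - <<'E'
from h import *
c=dict(np.load("w4.npz")); f=lambda p:np.array(p,float)/4+[222,38]
C=ray(c,f([[335,104],[470,148],[497,290],[398,384],[270,345],[232,207]]),.076)[:,:2]*1000
ctr=C.mean(0); d=C-ctr; a=np.degrees(np.arctan2(d[:,1],d[:,0]))
print("hex",ctr.round(1),np.hypot(*d.T).round(1),a.round(1),(a%60).mean().round(1))
print("collar",ray(c,f([[361,243]]),.108)[0].round(4))
for q in ([[247,60],[222,440]],[[530,60],[480,440]]):
    e=ray(c,f(q),.045)[:,:2]; print("edge",np.degrees(np.arctan2(*(e[1]-e[0])[::-1])))
b=ray(c,f([[350,425]]),.045)[0,:2]*1000; print("bm",b.round(1),np.hypot(*(b-ctr)),np.degrees(np.arctan2(*(b-ctr)[::-1])))
E
```

```text
hex [585.9  -7.4] [26.6 26.8 26.6 26.5 26.6 27. ] [  99.7   39.8  -20.   -79.9 -139.7  160.6] 40.1
collar [ 0.5856 -0.0066  0.108 ]
edge -99.052738320954
edge -99.48484948007889
bm [579.3 -44.9] 38.080094949801016 -100.07088117296513
```

The corner angle is 40.1°, exactly as predicted, and the nut axis is at (0.5857,-0.0068). The wrench therefore has to go on at yaw -79.9°. I'll fetch it, gripping at wrench x = -10 mm.

>>> jog_arm(
  deltas=[
    [-0.01,0.038,0,0,0,0,0.7],
    [-0.01,0.038,0,0,0,0,0.7],
    [-0.01,0.038,0,0,0,0,0.7],
    [-0.01,0.038,0,0,0,0,0.7],
    [-0.01,0.038,0,0,0,0,0.7],
    [-0.01,0.038,0,0,0,0,0.7],
    [-0.01,0.038,0,0,0,0,0.7],
    [-0.01,0.038,0,0,0,0,0.7],
    [-0.01,0.038,0,0,0,0,0.6],
    [-0.007,0.036,0,0,0,0,0.6],
  ],
)

```text
t: 9.65
eef_pos: [0.4889, 0.2981, 0.2233]
tool_rot: [-0.0, 0.726, 0.688, 0.0]
contact_force: [0.8, -0.8, 0.9]
gripper_width: 0.6
grasp_force: 0.0
```

>>> jog_arm(
  deltas=[
    [0,0,-0.04,0,0,0,0.6],
    [0,0,-0.04,0,0,0,0.6],
    [0,0,-0.02,0,0,0,0.6],
    [0,0,0,0,0,0,0.6],
  ],
)

```text
t: 10.05
eef_pos: [0.488, 0.2951, 0.1205]
tool_rot: [0.0, 0.726, 0.688, -0.003]
contact_force: [1.3, 0.8, 0.5]
gripper_width: 0.598
grasp_force: 0.0
```

```bash
python3 s.py
```

```text
t 10.05 p [0.488  0.2951 0.1205] toolY -3.13 tilt [-0.0038 -0.0037 -1.    ] F [1.3 0.8 0.5] M [ 0.04 -0.04  0.03] w 0.598 g 0.0 q [-1.19  0.58  0.72  1.95 -0.52  0.81 -0.23]
```

>>> jog_arm(
  deltas=[
    [0.002,-0.001,-0.04,0,0,0,0.6],
    [0,0,-0.03,0,0,0,0.6],
    [0,0,-0.014,0,0,0,0.6],
    [0,0,0,0,0,0,0.6],
    [0,0,0,0,0,0,0.2],
    [0,0,0,0,0,0,0.1],
    [0,0,0,0,0,0,0.1],
    [0,0,0,0,0,0,0.1],
  ],
  newtons=60,
)

```text
t: 10.85
eef_pos: [0.4928, 0.2951, 0.0412]
tool_rot: [-0.0, 0.726, 0.688, 0.001]
contact_force: [-1.2, 0.1, 4.8]
gripper_width: 0.218
grasp_force: 58.7
```

```bash
python3 s.py
```

```text
t 10.85 p [0.4928 0.2951 0.0412] toolY -3.06 tilt [ 0.0018  0.0022 -1.    ] F [-1.2  0.1  4.8] M [-0.08  0.34 -0.04] w 0.218 g 58.7 q [-1.1   0.69  0.61  1.98 -0.63  0.67 -0.14]
```

The grip is firm. The w1 picture was taken while the arm still drifted, so I'll re-measure the wrench and rest from the static w2 image before moving.

```bash
python3 - <<'E'
from h import *
for n,dx,wb,bb in(("w2",0,(440,60,640,165),((597,30,640,150),(465,55,500,170))),):
    c=dict(np.load(n+".npz")); H,S,V=hsv(c)
    p=maskpts((S<60)&(V>120),wb); P=ray(c,p,.034)[:,:2]*1000
    r=cv2.minAreaRect(P.astype(np.float32)); print(n,"rect",r,"max col",p[:,0].max())
    u=P[:,1]; ys=np.arange(295,365,4); mid=[(P[(u>a)&(u<a+4),0].min()+P[(u>a)&(u<a+4),0].max())/2 for a in ys]
    k=np.polyfit(ys+2,mid,1);print("slope deg",np.degrees(np.arctan(k[0])),"x@295",np.polyval(k,295),"y",u.min(),u.max())
    # head back edge: where width jumps
    for a in range(250,280,2):
        s=(u>a)&(u<=a+2); print(a,round(np.ptp(P[s,0])),end="; ")
    m=(S>50)&(S<150)&(V>170)&(H>15)&(H<30)
    for b in bb:
        k=np.zeros(m.shape,bool);k[b[1]:b[3],b[0]:b[2]]=1
        k=cv2.morphologyEx((m&k).astype(np.uint8),cv2.MORPH_OPEN,np.ones((3,3)))
        Q=ray(c,np.argwhere(k)[:,::-1],.024)[:,:2]*1000; print("\nbar",cv2.minAreaRect(Q.astype(np.float32)))
E
```

```text
w2 rect ((489.4978942871094, 280.8981628417969), (189.48171997070312, 72.94871520996094), 87.03917694091797) max col 639.0
slope deg 3.1226384205402375 x@295 490.37792147116033 y 184.61306094602017 375.01872434845984
250 68; 252 69; 254 69; 256 68; 258 47; 260 43; 262 19; 264 19; 266 19; 268 19; 270 19; 272 19; 274 19; 276 19; 278 19; 
bar ((496.38885498046875, 370.38262939453125), (31.94096565246582, 98.59444427490234), 85.97862243652344)

bar ((484.75482177734375, 220.7801971435547), (12.568757057189941, 98.67304992675781), 87.1383056640625)
```

The static view agrees: the wrench origin is at y of about 0.283, so the jaw centre is 82 mm ahead of the TCP. I'll lift it and go to a point 65 mm short of the nut along -79.9°.

>>> jog_arm(
  deltas=[
    [0,0,0.02,0,0,0,0.1],
    [0,0,0.03,0,0,0,0.1],
    [0,0,0.03,0,0,0,0.1],
    [0.011,-0.026,0,0,0,0.038,0.1],
    [0.011,-0.026,0,0,0,0.038,0.1],
    [0.011,-0.026,0,0,0,0.038,0.1],
    [0.011,-0.026,0,0,0,0.038,0.1],
    [0.011,-0.026,0,0,0,0.038,0.1],
    [0.012,-0.026,0,0,0,0.039,0.1],
    [0,0,0,0,0,0,0.1],
  ],
  newtons=80,
)

```text
t: 11.85
eef_pos: [0.5608, 0.1331, 0.1208]
tool_rot: [0.002, 0.645, 0.765, 0.0]
contact_force: [0.1, -0.0, -3.1]
gripper_width: 0.204
grasp_force: 78.5
```

```bash
python3 s.py; python3 - <<'E'
from h import *
c=shot("wrist"); np.savez("w5.npz",**c); print(c["eye"],proj(c,[.5857,-.0064,.076]).round(),proj(c,[.5743,.0576,.11]).round())
s=shot("scene"); p=proj(s,[.5743,.0576,.1])[0].round().astype(int); np.savez("s5.npz",**s)
im=s["img"][p[1]-50:p[1]+50,p[0]-80:p[0]+80]
cv2.imwrite("pics/w5.png",np.vstack([cv2.resize(c["img"][:260,100:540],(616,364)),cv2.resize(im,(376,235),interpolation=2)[:,:376].copy() if 0 else np.pad(cv2.resize(im,(376,235),interpolation=2),((0,0),(0,240),(0,0)))])[:,:,::-1])
E
```

```text
t 11.85 p [0.5608 0.1331 0.1208] toolY 9.73 tilt [ 0.0031 -0.0016 -1.    ] F [ 0.1 -0.  -3.1] M [0.07 0.05 0.03] w 0.204 g 78.5 q [-0.83  0.56  0.66  1.94 -0.47  0.79  0.26]
[0.54712928 0.2075157  0.24103134] [[323. 437.]] [[323. 408.]]
```

View pics/w5.png

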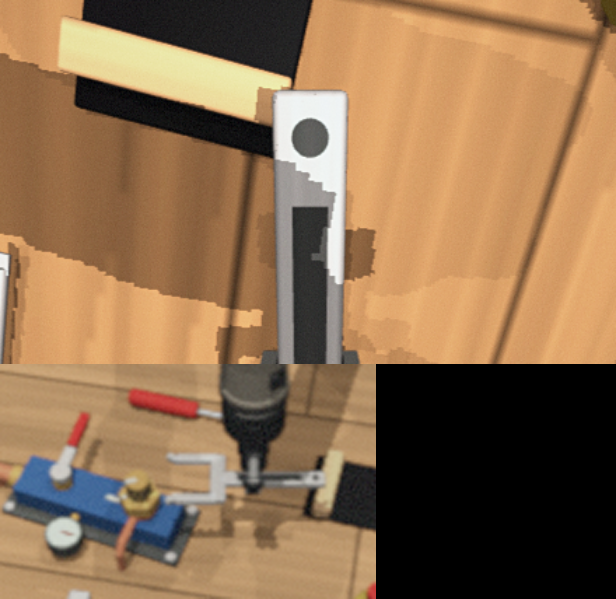

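The wrench is held level and in line with the pads: its handle end is at crop (310,92) and the jaws point at the nut. I'll use the handle end to get its length, direction and height in the hand.

```bash
python3 - <<'E'
from h import *
c=dict(np.load("w5.npz")); k=440/616
f=lambda p:np.array(p,float)*k+[100,0]
T=np.array([.5608,.1331])
for z in(.1136,.110,.117):
    P=ray(c,f([[274,93],[347,93],[278,340],[343,340]]),z)[:,:2]
    e=(P[0]+P[1])/2; m=(P[2]+P[3])/2; d=m-e
    print(z,"end",e.round(4),"width",np.hypot(*(P[1]-P[0])).round(4),np.hypot(*(P[3]-P[2])).round(4),"dist to tcp",np.hypot(*(e-T)).round(4),"dir",np.degrees(np.arctan2(d[1],d[0])).round(2),"end->tcp dir",np.degrees(np.arctan2(*(T-e)[::-1])).round(2))
E
```

```text
0.1136 end [0.5458 0.219 ] width 0.0187 0.0196 dist to tcp 0.0872 dir -80.21 end->tcp dir -80.11
0.11 end [0.5458 0.2193] width 0.0192 0.0201 dist to tcp 0.0875 dir -80.21 end->tcp dir -80.12
0.117 end [0.5459 0.2187] width 0.0182 0.019 dist to tcp 0.0869 dir -80.21 end->tcp dir -80.09
```

```bash
python3 - <<'E'
from h import *
s=dict(np.load("s5.npz")); H,S,V=hsv(s)
T=np.array([.5608,.1331]); a=np.radians(-80.2); d=np.array([np.cos(a),np.sin(a)]); n=np.array([-d[1],d[0]])
p0=proj(s,[.5743,.0576,.1])[0].round().astype(int)-[80,50]
m=((S<70)&(V>130)).astype(np.uint8)
for nm,u,v in(("tipL",97,-28),("tipR",97,28),("headL",26,-34),("headR",26,34),("end",-98,0)):
    q=T+d*(u+12.8)/1000+n*v/1000
    print(nm,[((proj(s,[*q,z])[0]-p0)*2.35).round(0).tolist() for z in(.103,.1136,.124)])
im=s["img"][p0[1]+20:p0[1]+80,p0[0]+60:p0[0]+150]; cv2.imwrite("pics/s5.png",cv2.resize(im,None,fx=8,fy=8,interpolation=2)[:,:,::-1]); print(p0)
E
```

```text
tipL [[163.0, 98.0], [163.0, 93.0], [162.0, 89.0]]
tipR [[161.0, 135.0], [161.0, 131.0], [160.0, 126.0]]
headL [[220.0, 95.0], [219.0, 90.0], [219.0, 85.0]]
headR [[219.0, 140.0], [219.0, 135.0], [218.0, 130.0]]
end [[319.0, 118.0], [319.0, 113.0], [320.0, 108.0]]
[222 154]
```

View pics/s5.png

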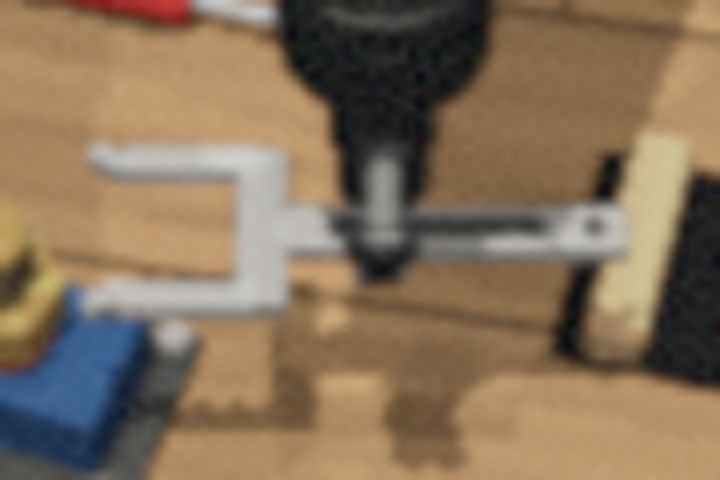

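The rows agree with a level wrench to within 3 mm, and it lines up laterally to within 1 mm. I'll descend to hexagon height.

>>> jog_arm(
  deltas=[
    [-0.0008,0.005,-0.01,0,0,0.005,0.1],
    [0,0,-0.016,0,0,0,0.1],
    [0,0,-0.016,0,0,0,0.1],
    [0,0,0,0,0,0,0.1],
    [0,0,0,0,0,0,0.1],
  ],
)

```text
t: 12.45
eef_pos: [0.5576, 0.1432, 0.0763]
tool_rot: [-0.0, 0.64, 0.768, -0.001]
contact_force: [0.2, -0.4, -2.8]
gripper_width: 0.209
grasp_force: 78.5
```

```bash
python3 s.py
```

```text
t 12.45 p [0.5576 0.1432 0.0763] toolY 10.38 tilt [-0.0017 -0.0011 -1.    ] F [ 0.2 -0.4 -2.8] M [0.02 0.01 0.01] w 0.209 g 78.5 q [-0.81  0.62  0.6   1.96 -0.52  0.72  0.29]
```

>>> jog_arm(
  deltas=[
    [0.0014,0.0002,0.0025,0,0,-0.006,0.1],
    [0.0018,-0.01,0,0,0,0,0.1],
    [0.0018,-0.01,0,0,0,0,0.1],
    [0.0018,-0.01,0,0,0,0,0.1],
    [0,0,0,0,0,0,0.1],
    [0,0,0,0,0,0,0.1],
  ],
)

```text
t: 13.05
eef_pos: [0.565, 0.113, 0.0799]
tool_rot: [-0.0, 0.643, 0.766, 0.0]
contact_force: [0.3, -0.7, -3.0]
gripper_width: 0.212
grasp_force: 78.6
```

```bash
cat >> s.py <<'E'
a=np.radians(-79.9); d=np.array([np.cos(a),np.sin(a)]); n=np.array([-d[1],d[0]]); v=np.array([.5857,-.0064])-o["eef_pos"][:2]
print("to go mm",((v@d-.0828)*1000).round(1),"lat",(v@n*1000).round(1))
E
python3 s.py
```

```text
t 13.05 p [0.565  0.113  0.0799] toolY 9.95 tilt [-0.e+00  3.e-04 -1.e+00] F [ 0.3 -0.7 -3. ] M [0.07 0.02 0.04] w 0.212 g 78.6 q [-0.75  0.62  0.6   1.96 -0.52  0.72  0.33]
to go mm 38.4 lat -0.6
```

The jaw tips have already entered around the hexagon without contact force. I'll slide home.

>>> jog_arm(
  deltas=[
    [0.0012,-0.01,0,0,0,0,0.1],
    [0.0016,-0.01,0,0,0,0,0.1],
    [0.0017,-0.01,0,0,0,0,0.1],
    [0.0012,-0.007,0,0,0,0,0.1],
    [0,0,0,0,0,0,0.1],
    [0,0,0,0,0,0,0.1],
  ],
)

```text
t: 13.65
eef_pos: [0.5707, 0.0765, 0.0798]
tool_rot: [-0.0, 0.643, 0.766, 0.0]
contact_force: [-0.6, 0.9, -2.9]
gripper_width: 0.207
grasp_force: 78.6
```

```bash
python3 s.py
```

```text
t 13.65 p [0.5707 0.0765 0.0798] toolY 10.0 tilt [-2.e-04  2.e-04 -1.e+00] F [-0.6  0.9 -2.9] M [0.1  0.01 0.02] w 0.207 g 78.6 q [-0.69  0.62  0.6   1.96 -0.52  0.72  0.4 ]
to go mm 1.4 lat 0.3
```

The wrench is home, with 1.4 mm to spare and no load. I'll compute the arc rows about the nut axis.

```bash
python3 - <<'E'
import numpy as np
c=np.array([.5857,-.0064]); r=.083; ph=np.radians(100.1-4*np.arange(0,15)); P=c+r*np.c_[np.cos(ph),np.sin(ph)]
print(P[0]-[.5707,.0765]); print((np.diff(P,axis=0)*1000).round(1).tolist())
E
```

```text
[ 0.00044456 -0.00118624]
[[5.7, 0.8], [5.8, 0.4], [5.8, 0.0], [5.8, -0.4], [5.7, -0.8], [5.7, -1.2], [5.6, -1.6], [5.4, -2.0], [5.3, -2.3], [5.1, -2.7], [4.9, -3.1], [4.7, -3.4], [4.4, -3.7], [4.2, -4.0]]
```

>>> jog_arm(
  deltas=[
    [0.0004,-0.001,0,0,0,0,0.1],
    [0.0057,0.0008,0,0,0,-0.07,0.1],
    [0.0058,0.0004,0,0,0,-0.07,0.1],
    [0.0058,0,0,0,0,-0.07,0.1],
    [0.0058,-0.0004,0,0,0,-0.07,0.1],
    [0.0057,-0.0008,0,0,0,-0.07,0.1],
    [0.0057,-0.0012,0,0,0,-0.07,0.1],
    [0,0,0,0,0,0,0.1],
  ],
  newtons=100,
)

```text
t: 14.45
eef_pos: [0.6048, 0.075, 0.0792]
tool_rot: [-0.001, 0.788, 0.616, -0.001]
contact_force: [-2.8, -0.5, -1.9]
gripper_width: 0.204
grasp_force: 102.1
```

```bash
cat >> s.py <<'E'
print("nut->tcp ang",np.degrees(np.arctan2(*(-v)[::-1])).round(1),"r",np.hypot(*v).round(4))
E
python3 s.py
```

```text
t 14.45 p [0.6048 0.075  0.0792] toolY -13.94 tilt [-2.3e-03 -5.0e-04 -1.0e+00] F [-2.8 -0.5 -1.9] M [-0.01  0.58  0.48] w 0.204 g 102.1 q [-0.72  0.7   0.7   1.88 -0.62  0.8   0.07]
to go mm -6.1 lat -33.1
nut->tcp ang 76.8 r 0.0836
```

It's biting and turning smoothly (about 0.8 N m). I'll continue towards the stop.

>>> jog_arm(
  deltas=[
    [0.0056,-0.0016,0,0,0,-0.07,0.1],
    [0.0054,-0.002,0,0,0,-0.07,0.1],
    [0.0053,-0.0023,0,0,0,-0.07,0.1],
    [0.0051,-0.0027,0,0,0,-0.07,0.1],
    [0,0,0,0,0,0,0.1],
  ],
)

```text
t: 14.95
eef_pos: [0.6264, 0.0665, 0.0794]
tool_rot: [-0.001, 0.866, 0.5, -0.001]
contact_force: [-3.1, 0.7, -2.0]
gripper_width: 0.201
grasp_force: 102.0
```

```bash
python3 s.py
```

```text
t 14.95 p [0.6264 0.0665 0.0794] toolY -29.94 tilt [-1.7e-03  3.0e-04 -1.0e+00] F [-3.1  0.7 -2. ] M [0.14 0.6  0.49] w 0.201 g 102.0 q [-0.73  0.75  0.77  1.83 -0.69  0.85 -0.14]
to go mm -18.1 lat -52.8
nut->tcp ang 60.9 r 0.0835
```

>>> jog_arm(
  deltas=[
    [0.0025,-0.0015,0,0,0,-0.035,0.1],
    [0.0024,-0.0016,0,0,0,-0.035,0.1],
    [0,0,0,0,0,0,0.1],
  ],
)

```text
t: 15.25
eef_pos: [0.6314, 0.0632, 0.0795]
tool_rot: [-0.001, 0.883, 0.469, -0.0]
contact_force: [-5.0, 1.9, -0.9]
gripper_width: 0.2
grasp_force: 102.0
```

```bash
python3 s.py
```

```text
t 15.25 p [0.6314 0.0632 0.0795] toolY -34.11 tilt [-1.3e-03  8.0e-04 -1.0e+00] F [-5.   1.9 -0.9] M [0.51 0.84 0.51] w 0.2 g 102.0 q [-0.73  0.76  0.78  1.82 -0.7   0.86 -0.2 ]
to go mm -22.3 lat -57.2
nut->tcp ang 56.7 r 0.0833
```

>>> jog_arm(
  deltas=[
    [0.0024,-0.0017,0,0,0,-0.035,0.1],
    [0,0,0,0,0,0,0.1],
  ],
)

```text
t: 15.45
eef_pos: [0.6333, 0.0617, 0.0793]
tool_rot: [-0.001, 0.891, 0.454, -0.001]
contact_force: [-5.2, 3.2, -2.6]
gripper_width: 0.203
grasp_force: 102.2
```

```bash
python3 s.py
```

```text
t 15.45 p [0.6333 0.0617 0.0793] toolY -36.06 tilt [-0.0025  0.001  -1.    ] F [-5.2  3.2 -2.6] M [0.55 1.22 0.76] w 0.203 g 102.2 q [-0.73  0.77  0.79  1.82 -0.71  0.87 -0.23]
to go mm -24.1 lat -58.8
nut->tcp ang 55.1 r 0.0831
```

>>> jog_arm(
  deltas=[
    [0.0024,-0.0017,0,0,0,-0.035,0.1],
    [0,0,0,0,0,0,0.1],
  ],
)

```text
t: 15.65
eef_pos: [0.635, 0.0603, 0.0791]
tool_rot: [-0.001, 0.899, 0.438, -0.002]
contact_force: [-6.7, 3.2, -1.5]
gripper_width: 0.203
grasp_force: 102.5
```

```bash
python3 s.py
```

```text
t 15.65 p [0.635  0.0603 0.0791] toolY -38.0 tilt [-0.0041  0.0011 -1.    ] F [-6.7  3.2 -1.5] M [0.55 1.54 1.04] w 0.203 g 102.5 q [-0.73  0.78  0.8   1.81 -0.72  0.87 -0.25]
to go mm -25.8 lat -60.2
nut->tcp ang 53.5 r 0.0829
```

The torque has risen past 1.6 N m without further turning, so the stop is reached. I'll back off to the aligned angle to free the jaws.

>>> jog_arm(
  deltas=[
    [-0.005,0.0033,0,0,0,0.08,0.1],
    [-0.005,0.003,0,0,0,0.08,0.1],
    [-0.0051,0.0026,0,0,0,0.08,0.1],
    [0,0,0,0,0,0,0.1],
    [0,0,0,0,0,0,0.1],
  ],
)

```text
t: 16.15
eef_pos: [0.6207, 0.0687, 0.0796]
tool_rot: [-0.001, 0.841, 0.541, -0.0]
contact_force: [-4.7, 3.4, -2.2]
gripper_width: 0.204
grasp_force: 101.9
```

```bash
python3 s.py
```

```text
t 16.15 p [0.6207 0.0687 0.0796] toolY -24.47 tilt [-0.0014  0.0018 -1.    ] F [-4.7  3.4 -2.2] M [ 0.63  1.06 -0.4 ] w 0.204 g 101.9 q [-0.73  0.73  0.74  1.85 -0.66  0.83 -0.07]
to go mm -14.9 lat -47.6
nut->tcp ang 65.0 r 0.0829
```

The residual is a pure sideways push at the nut (5.7 N, with no net torque about its axis), so I'll shift sideways 1.5 mm and re-read.

>>> jog_arm(
  deltas=[
    [-0.0014,0.0006,0,0,0,0,0.1],
    [0,0,0,0,0,0,0.1],
    [0,0,0,0,0,0,0.1],
  ],
)

```text
t: 16.45
eef_pos: [0.6203, 0.0688, 0.0799]
tool_rot: [-0.0, 0.841, 0.542, 0.0]
contact_force: [-1.8, 2.8, -3.1]
gripper_width: 0.198
grasp_force: 101.8
```

```bash
python3 s.py
```

```text
t 16.45 p [0.6203 0.0688 0.0799] toolY -24.39 tilt [ 4.e-04  3.e-04 -1.e+00] F [-1.8  2.8 -3.1] M [ 0.5   0.51 -0.28] w 0.198 g 101.8 q [-0.73  0.73  0.75  1.85 -0.66  0.83 -0.07]
to go mm -14.8 lat -47.3
nut->tcp ang 65.3 r 0.0828
```

>>> jog_arm(
  deltas=[
    [-0.0012,0.0006,0,0,0,0,0.1],
    [0,0,0,0,0,0,0.1],
    [0.0021,0.0046,0,0,0,0,0.1],
    [0.0021,0.0046,0,0,0,0,0.1],
    [0,0,0,0,0,0,0.1],
  ],
)

```text
t: 16.95
eef_pos: [0.6236, 0.0783, 0.0798]
tool_rot: [0.0, 0.84, 0.542, 0.0]
contact_force: [0.3, 0.1, -2.7]
gripper_width: 0.202
grasp_force: 101.8
```

```bash
python3 s.py
```

```text
t 16.95 p [0.6236 0.0783 0.0798] toolY -24.36 tilt [ 7.e-04 -8.e-04 -1.e+00] F [ 0.3  0.1 -2.7] M [ 0.09  0.05 -0.03] w 0.202 g 101.8 q [-0.74  0.74  0.75  1.84 -0.66  0.83 -0.08]
to go mm -6.1 lat -52.2
nut->tcp ang 65.9 r 0.0928
```

It's free. I'll slide out and lift away.

>>> jog_arm(
  deltas=[
    [0.0041,0.0091,0,0,0,0,0.1],
    [0.0062,0.0137,0,0,0,0,0.1],
    [0.0062,0.0137,0,0,0,0,0.1],
    [0.0062,0.0137,0,0,0,0,0.1],
    [0,0,0.025,0,0,0.05,0.1],
    [-0.01,0,0.03,0,0,0.05,0.1],
    [-0.02,0,0.03,0,0,0.05,0.1],
    [-0.02,0.02,0,0,0,0.05,0.1],
    [-0.02,0.02,0,0,0,0.05,0.1],
    [-0.02,0.03,0,0,0,0.05,0.1],
  ],
)

```text
t: 17.95
eef_pos: [0.5557, 0.1992, 0.1655]
tool_rot: [0.0, 0.75, 0.662, 0.0]
contact_force: [-0.1, 1.2, -2.6]
gripper_width: 0.2
grasp_force: 101.8
```

```bash
python3 s.py
```

```text
t 17.95 p [0.5557 0.1992 0.1655] toolY -7.14 tilt [ 0.0012  0.     -1.    ] F [-0.1  1.2 -2.6] M [0.1  0.04 0.04] w 0.2 g 101.8 q [-1.03  0.55  0.79  1.88 -0.49  0.91 -0.12]
to go mm 124.9 lat -6.5
nut->tcp ang 98.3 r 0.2078
```

>>> jog_arm(
  deltas=[
    [-0.013,0.021,0,0,0,0.02,0.1],
    [-0.013,0.021,0,0,0,0.02,0.1],
    [-0.013,0.021,-0.02,0,0,0.02,0.1],
    [-0.013,0.02,-0.025,0,0,0,0.1],
    [-0.011,0.018,-0.02,0,0,0,0.1],
    [0,0,0,0,0,0,0.1],
    [0,0,0,0,0,0,0.1],
    [0,0,0,0,0,0,0.1],
  ],
)

```text
t: 18.75
eef_pos: [0.4941, 0.2996, 0.1007]
tool_rot: [0.001, 0.73, 0.683, 0.001]
contact_force: [0.7, -0.3, -1.9]
gripper_width: 0.202
grasp_force: 101.6
```

```bash
python3 s.py; python3 - <<'E'
from h import *
c=shot("wrist"); np.savez("w6.npz",**c); o=bot.get_obs(); T=o["eef_pos"]; H,S,V=hsv(c)
p=maskpts((S<60)&(V>90),(270,30,380,250)); P=ray(c,p,T[2]-.0072)[:,:2]*1000
u=P[:,1]; print("wrench cols",p.min(0),p.max(0),"end y",u.max())
ys=np.arange(u.min()+5,u.max()-5,3); mid=[(P[(u>a)&(u<a+3),0].min()+P[(u>a)&(u<a+3),0].max())/2 for a in ys]
k=np.polyfit(ys,mid,1); print("dir",-90-np.degrees(np.arctan(k[0])),"x at tcp",np.polyval(k,T[1]*1000),"tcp->end",u.max()-T[1]*1000)
m=((S>50)&(S<150)&(V>150)&(H>15)&(H<30)).astype(np.uint8); m=cv2.morphologyEx(m,cv2.MORPH_OPEN,np.ones((5,5)))
n,l,s,ce=cv2.connectedComponentsWithStats(m)
for i in range(1,n):
    if s[i,4]>300:
        r=cv2.minAreaRect((ray(c,np.argwhere(l==i)[:,::-1],.024)[:,:2]*1000).astype(np.float32)); print("wood?",s[i],r)
E
```

```text
t 18.75 p [0.4941 0.2996 0.1007] toolY -3.77 tilt [ 1.9e-03  3.0e-04 -1.0e+00] F [ 0.7 -0.3 -1.9] M [ 0.06 -0.03 -0.06] w 0.202 g 101.6 q [-1.18  0.62  0.71  1.95 -0.56  0.78 -0.21]
to go mm 234.5 lat 36.5
nut->tcp ang 106.7 r 0.3194
wrench cols [295.  64.] [348. 249.] end y 387.8534094451316
dir -93.87219401322601 x at tcp 493.9430881507262 tcp->end 88.47451034795574
wood? [ 148    0   64  100 3203] ((425.4947509765625, 405.6965026855469), (50.76306915283203, 28.136199951171875), 89.69528198242188)
wood? [215   0  27  36 708] ((452.03338623046875, 420.2333984375), (16.56838607788086, 13.696280479431152), 86.28276824951172)
wood? [278   0  31  35 824] ((486.89739990234375, 418.4546203613281), (16.23706817626953, 15.303669929504395), 89.40666198730469)
wood? [ 357    0   73   93 2383] ((538.7066650390625, 399.9932861328125), (45.724884033203125, 38.178348541259766), 86.28277587890625)
wood? [  388     0   186   236 21882] ((593.4915771484375, 351.598388671875), (136.50759887695312, 100.00023651123047), 83.23211669921875)
wood? [269 101  16  36 411] ((472.853759765625, 366.679840087890
[... 294 characters left out ...]
.3961181640625), 87.95819091796875)
wood? [ 166  245   83   64 3920] ((416.65618896484375, 266.52166748046875), (46.97582244873047, 53.05548858642578), 87.58786010742188)
wood? [608 247  21  38 487] ((689.8464965820312, 257.4841613769531), (12.575214385986328, 28.25436019897461), 7.6429877281188965)
wood? [  82  251   46   98 1605] ((344.84027099609375, 252.24234008789062), (18.869796752929688, 77.4774169921875), 1.053574562072754)
wood? [  46  256   49  105 2220] ((317.2146911621094, 247.08160400390625), (84.33712768554688, 20.299821853637695), 85.08772277832031)
wood? [140 268  23  68 807] ((372.2462463378906, 249.91036987304688), (53.43008041381836, 11.683904647827148), 86.53460693359375)
```

The bar end seen here confirms the rest origin at (0.491,0.290) and yaw of about -93.7°. The wrench is parallel to it and 3 mm off, so I'll correct that and lower it.

>>> jog_arm(
  deltas=[
    [-0.002,0.002,-0.02,0,0,0,0.1],
    [0,0,-0.02,0,0,0,0.1],
    [0,0,-0.01,0,0,0,0.1],
    [0,0,-0.006,0,0,0,0.1],
    [0,0,0,0,0,0,0.1],
    [0,0,0,0,0,0,0.1],
  ],
)

```text
t: 19.4
eef_pos: [0.4916, 0.3018, 0.0445]
tool_rot: [0.0, 0.73, 0.684, 0.001]
contact_force: [1.1, -0.8, -2.5]
gripper_width: 0.194
grasp_force: 101.7
```

```bash
python3 s.py
```

```text
t 19.4 p [0.4916 0.3018 0.0445] toolY -3.76 tilt [ 1.e-03  5.e-04 -1.e+00] F [ 1.1 -0.8 -2.5] M [ 0.07 -0.02  0.  ] w 0.194 g 101.7 q [-1.12  0.69  0.63  1.97 -0.64  0.68 -0.16]
to go mm 237.1 lat 38.6
nut->tcp ang 107.0 r 0.3222
```

Still hanging, with about 3 mm to go. I'll touch down, then release.

>>> jog_arm(
  deltas=[
    [0,0,-0.003,0,0,0,0.1],
    [0,0,-0.002,0,0,0,0.1],
    [0,0,0,0,0,0,0.1],
  ],
  newtons=30,
)

```text
t: 19.7
eef_pos: [0.4918, 0.3021, 0.0413]
tool_rot: [-0.001, 0.73, 0.684, 0.001]
contact_force: [-6.1, -1.8, 19.1]
gripper_width: 0.203
grasp_force: 104.6
```

```bash
python3 s.py
```

```text
t 19.7 p [0.4918 0.3021 0.0413] toolY -3.76 tilt [ 6.0e-04  2.6e-03 -1.0e+00] F [-6.1 -1.8 19.1] M [-0.51  1.36  0.01] w 0.203 g 104.6 q [-1.12  0.7   0.62  1.97 -0.65  0.68 -0.15]
to go mm 237.4 lat 38.4
nut->tcp ang 106.9 r 0.3225
```

It's on the bars. I'll ease off, open, rise and look.

>>> jog_arm(
  deltas=[
    [0,0,0.002,0,0,0,0.1],
    [0,0,0,0,0,0,0.5],
    [0,0,0,0,0,0,0.55],
    [0,0,0.02,0,0,0,0.55],
    [0,0,0.04,0,0,0,0.6],
    [0,0,0.04,0,0,0,0.6],
    [0,0,0.04,0,0,0,0.6],
    [0,0,0.04,0,0,0,0.6],
    [0,0,0,0,0,0,0.6],
    [0,0,0,0,0,0,0.6],
  ],
)

```text
t: 20.7
eef_pos: [0.4912, 0.3022, 0.2215]
tool_rot: [-0.0, 0.73, 0.684, 0.001]
contact_force: [-0.1, -0.2, -0.0]
gripper_width: 0.599
grasp_force: 0.0
```

```bash
python3 s.py; python3 - <<'E'
from h import *
t=shot("top"); np.savez("t7.npz",**t); H,S,V=hsv(t)
rect("wrench",t,(S<50)&(V>110),(230,195,300,242),.034)
p=(proj(t,[.576,-.063,.05])[0]).round().astype(int); q=proj(t,[.49,.29,.03])[0].round().astype(int)
w=lambda a:cv2.resize(t["img"][a[1]-30:a[1]+30,a[0]-35:a[0]+35],None,fx=5,fy=5,interpolation=2)
cv2.imwrite("pics/t7.png",np.hstack([w(q),w(p)])[:,:,::-1]); print(p,q)
E
```

```text
t 20.7 p [0.4912 0.3022 0.2215] toolY -3.7 tilt [ 0.0013  0.0017 -1.    ] F [-0.1 -0.2 -0. ] M [0.02 0.05 0.01] w 0.599 g 0.0 q [-1.3   0.46  0.85  1.87 -0.41  0.99 -0.33]
to go mm 237.6 lat 38.9
nut->tcp ang 107.0 r 0.3228
wrench 336 mean [489.5 253.9] rect [488.4 260. ] [129.   72.9] 88.6
[372 191] [266 220]
```

>>> jog_arm(
  deltas=[
    [0.009,-0.04,0,0,0,0,0.6],
    [0.009,-0.04,0,0,0,0,0.6],
    [0.009,-0.04,0,0,0,0,0.6],
    [0.009,-0.04,0,0,0,0,0.6],
    [0.01,-0.04,0,0,0,0,0.6],
    [0.01,-0.04,0,0,0,0,0.6],
    [0.01,-0.04,0,0,0,0,0.6],
    [0.01,-0.04,0,0,0,0,0.6],
    [0.01,-0.04,0,0,0,0,0.6],
    [0.01,-0.04,0,0,0,0,0.6],
  ],
)

```text
t: 21.75
eef_pos: [0.5862, -0.0996, 0.2189]
tool_rot: [-0.001, 0.73, 0.684, -0.001]
contact_force: [0.4, -0.0, 0.2]
gripper_width: 0.602
grasp_force: 0.0
```

>>> jog_arm(
  deltas=[
    [0,-0.02,0,0,0,0,0.6],
    [0,0,0,0,0,0,0.6],
    [0,0,0,0,0,0,0.6],
    [0,0,0,0,0,0,0.6],
  ],
)

```text
t: 22.15
eef_pos: [0.5866, -0.1165, 0.2197]
tool_rot: [-0.001, 0.729, 0.684, -0.0]
contact_force: [0.0, 0.1, 0.5]
gripper_width: 0.598
grasp_force: 0.0
```

```bash
python3 s.py; python3 - <<'E'
from h import *
c=shot("wrist"); np.savez("w7.npz",**c); print(c["eye"])
H,S,V=hsv(c)
a=proj(c,[.5857,-.0064,.108])[0]; print("nut px",a)
# white pixels near nut, above brass radius
m=((S<60)&(V>120)).astype(np.uint8); n,l,s,ce=cv2.connectedComponentsWithStats(m)
for i in range(1,n):
    if s[i,4]>15 and np.hypot(*(ce[i]-a))<90: print("white",s[i],[ray(c,ce[i],z)[0,:2].round(4).tolist() for z in(.108,.045)])
r=((H<6)|(H>174))&(S>150)&(V>80); rect("sleeve",c,r,(0,0,640,260),.079)
crop=cv2.resize(c["img"][:300,120:600],(768,480)); t=cv2.imread("pics/t7.png")[:,:,::-1]
cv2.imwrite("pics/f7.png",np.vstack([np.pad(cv2.resize(t[:,:350],(128,110)),((0,0),(0,640),(0,0))),crop])[:,:,::-1])
E
```

```text
t 22.15 p [ 0.5866 -0.1165  0.2197] toolY -3.62 tilt [-1.8e-03  8.0e-04 -1.0e+00] F [0.  0.1 0.5] M [ 0.05 -0.02  0.01] w 0.598 g 0.0 q [-0.52  0.5   0.85  1.82 -0.44  1.02  0.43]
to go mm -191.3 lat 18.4
nut->tcp ang -89.5 r 0.1101
[ 0.59139133 -0.04137355  0.34015732]
nut px [309.42594693  44.82356205]
white [355   0  15   8  89] [[0.6201, 0.0152], [0.6278, 0.0305]]
white [304  48  11  24 224] [[0.5848, -0.015], [0.583, -0.0079]]
white [307  77   8   9  71] [[0.5848, -0.0282], [0.5831, -0.0246]]
white [303  94  10  25 184] [[0.5817, -0.0436], [0.5791, -0.0441]]
sleeve 3104 mean [429.7 -23.4] rect [429.8 -25.2] [81.4 22.2] 84.2
```

View pics/f7.png

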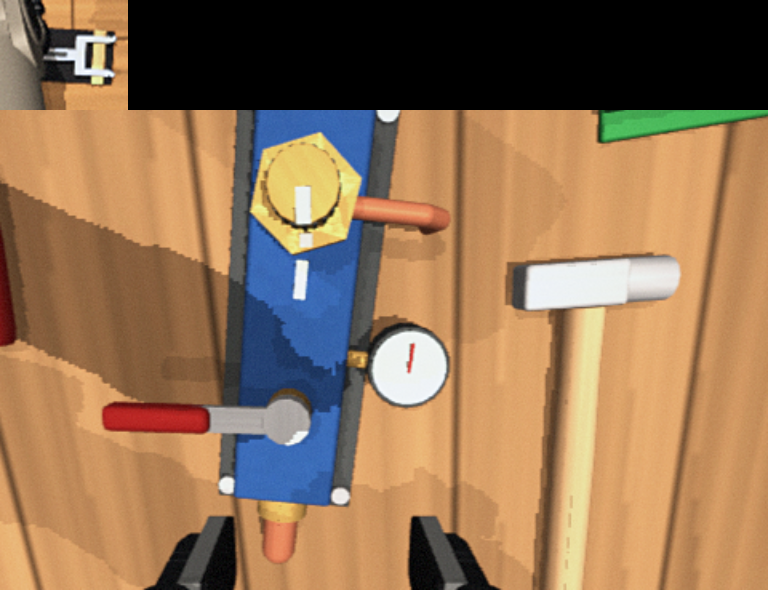

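The picture shows the wrench flat on its rest. The collar mark (302,205), hex mark (305,240) and block mark (300,280) are nearly in line, and the lever is still closed, with its sleeve at (155,417). Before opening the air I'll check numerically that the nut is fully at its stop.

```bash
python3 - <<'E'
from h import *
from scipy.optimize import least_squares
def hexang(n,ctr):
    c=dict(np.load(n+".npz")); H,S,V=hsv(c); a=proj(c,[ctr[0],ctr[1],.08])[0].astype(int)
    x0,y0=a[0]-45,max(0,a[1]-48)
    m=(((H>14)&(H<32)&(S>90)&(V>70))|((S<60)&(V>120)&(np.hypot(np.arange(640)[None]-a[0],np.arange(400)[:,None]-a[1])<34)))
    m=cv2.morphologyEx(m.astype(np.uint8),cv2.MORPH_OPEN,np.ones((5,5)))>0
    m&=np.hypot(np.arange(640)[None]-a[0],np.arange(400)[:,None]-a[1])<50
    p=maskpts(m,(x0,y0,a[0]+45,a[1]+48)); h=cv2.convexHull(p).reshape(-1,2)
    P=ray(c,h+0.0,.076)[:,:2]*1000
    eps=cv2.approxPolyDP(P.astype(np.float32).reshape(-1,1,2),4,True).reshape(-1,2)
    d=eps-np.array(ctr[:2])*1000; print(n,len(eps),np.hypot(*d.T).round(1),(np.degrees(np.arctan2(d[:,1],d[:,0]))%60).round(1))
hexang("w4",(.5857,-.0068)); hexang("w7",(.5857,-.0064))
c=dict(np.load("w7.npz")); f=lambda p:np.array(p,float)/1.6+[120,-110/1.6]
C=ray(c,f([[320,132],[361,180],[349,238],[293,254],[250,210],[261,152]]),.076)[:,:2]*1000
d=C-C.mean(0); print("view",C.mean(0).round(1),np.hypot(*d.T).round(1),(np.degrees(np.arctan2(*d.T[::-1]))%60).round(1))
E
```

```text
w4 6 [24.4 25.2 26.4 24.4 25.2 23.8] [45.2 36.8 41.9 29.7 44.8 50.2]
w7 6 [25.2 25.1 26.6 26.1 25.5 25. ] [13.2  0.7 11.1 16.2 10.4 11. ]
view [585.7  -7.3] [26.6 26.  27.3 26.2 26.6 26.7] [12.1 10.6 14.1 12.6  9.9 14.6]
```

The hexagon corners suggest the nut may be some 5° short of its stop. I'll put the camera straight above the nut again and measure with a six-fold phase fit, validated on the earlier images.

>>> jog_arm(
  deltas=[
    [0,0.016,0,0,0,0,0.6],
    [0,0.0175,0,0,0,0,0.6],
    [0,0,0,0,0,0,0.6],
    [0,0,0,0,0,0,0.6],
    [0,0,0,0,0,0,0.6],
  ],
)

```text
t: 22.7
eef_pos: [0.5868, -0.0853, 0.2209]
tool_rot: [0.0, 0.73, 0.684, -0.0]
contact_force: [-0.1, -0.0, 1.0]
gripper_width: 0.6
grasp_force: 0.0
```

```bash
cat > hx.py <<'E'
from h import *
def hexfit(c,ctr=(.5857,-.0066)):
    H,S,V=hsv(c); a=proj(c,[*ctr,.076])[0]
    D=np.hypot(np.arange(640)[None]-a[0],np.arange(400)[:,None]-a[1])
    m=((H>14)&(H<34)&(S>90)&(V>60)&(D<44)).astype(np.uint8)
    m=cv2.morphologyEx(m,cv2.MORPH_OPEN,np.ones((3,3)))
    n,l,s,ce=cv2.connectedComponentsWithStats(m); i=1+np.argmax(s[1:,4])
    h=cv2.convexHull(np.argwhere(l==i)[:,::-1].astype(np.float32)).reshape(-1,2)
    P=ray(c,h,.076)[:,:2]*1000
    th=np.radians(np.arange(0,360,1)); w=(P@np.c_[np.cos(th),np.sin(th)].T); sup=w.max(0)   # support function
    cx=2*np.array([(sup*np.cos(th)).mean(),(sup*np.sin(th)).mean()])
    z=(sup*np.exp(-6j*th)).mean(); ang=(-np.degrees(np.angle(z))/6)%60
    z12=abs(z)
    wd=w.max(0)-w.min(0)
    print("centre",cx.round(1),"corner phase",round(ang,2),"amp",round(z12,2),"widths",wd.min().round(1),wd.max().round(1))
    # white marks
    m=((S<60)&(V>115)&(D<75)).astype(np.uint8); n,l,s,ce=cv2.connectedComponentsWithStats(m)
    for i in range(1,n):
        if s[i,4]>25: print("  white",s[i,4],"z.108",(ray(c,ce[i],.108)[0,:2]*1000).round(1),"z.076",(ray(c,ce[i],.076)[0,:2]*1000).round(1),"z.045",(ray(c,ce[i],.045)[0,:2]*1000).round(1))
    return ang
if __name__=="__main__":
    for n in("w3","w4","w7"): print(n); hexfit(dict(np.load(n+".npz")))
    c=shot("wrist"); np.savez("w8.npz",**c); print("now",c["eye"]); hexfit(c)
E
python3 hx.py
```

```text
w3
centre [585.4  -6.7] corner phase 37.21 amp 0.62 widths 45.7 51.7
  white 56 z.108 [565.9  36. ] z.076 [563.4  41. ] z.045 [561.   45.9]
  white 240 z.108 [591.5   1.4] z.076 [592.6   1.6] z.045 [593.6   1.8]
  white 177 z.108 [580. -35.] z.076 [579.5 -39.8] z.045 [579.  -44.4]
  white 122 z.108 [617.9  29. ] z.076 [622.5  33. ] z.045 [627.1  37. ]
w4
centre [585.5  -6.9] corner phase 40.39 amp 0.59 widths 45.6 52.2
  white 72 z.108 [567.6  33.9] z.076 [564.4  39.6] z.045 [561.4  45.2]
  white 84 z.108 [618.9  25.4] z.076 [622.6  29.9] z.045 [626.3  34.4]
  white 264 z.108 [590.1 -16.6] z.076 [590.  -17.7] z.045 [589.9 -18.7]
  white 166 z.108 [581.5 -36.8] z.076 [580.2 -40.7] z.045 [579.  -44.4]
w7
centre [585.1  -7.2] corner phase 11.41 amp 0.62 widths 45.8 52.2
  white 79 z.108 [619.5  15. ] z.076 [623.4  22.8] z.045 [627.1  30.3]
  white 224 z.108 [584.8 -15. ] z.076 [583.8 -11.4] z.045 [583.   -7.9]
  white 71 z.108 [584.8 -28.2] z.076 [583.9 -26.4] z.045 [583.1 -24.6]
  white 184 z.108 [581.7 -43.6] z.076 [580.4 -43.9] z.045 [579.1 -44.1]
now [ 0.59145461 -0.01005074  0.34125394]
centre [585.4  -6.3] corner phase 10.15 amp 0.48 widths 45.5 52.1
  white 66 z.108 [567.8  33.2] z.076 [564.6  39.1] z.045 [561.5  44.8]
  white 73 z.108 [618.5  24.7] z.076 [622.3  29.4] z.045 [625.9  34. ]
  white 273 z.108 [584.8 -17.3] z.076 [583.9 -18.3] z.045 [583.  -19.3]
  white 174 z.108 [581.7 -36.9] z.076 [580.3 -40.5] z.045 [579.1 -44.1]
```

All measurements agree. The phase is 10-11.4° against 5.6° when fully tight, and the mark is at about -94.7° against the block mark at -99.7°, so the nut is about 5° short. I'll fetch the wrench again and finish the tightening, driving harder into the stop and backing off gently.

>>> jog_arm(
  deltas=[
    [-0.01,0.04,0,0,0,0,0.6],
    [-0.01,0.04,0,0,0,0,0.6],
    [-0.01,0.04,0,0,0,0,0.6],
    [-0.01,0.04,0,0,0,0,0.6],
    [-0.01,0.04,0,0,0,0,0.6],
    [-0.01,0.04,0,0,0,0,0.6],
    [-0.01,0.04,0,0,0,0,0.6],
    [-0.01,0.04,0,0,0,0,0.6],
    [-0.01,0.04,-0.02,0,0,0,0.6],
    [-0.005,0.027,-0.04,0,0,0,0.6],
  ],
)

```text
t: 23.75
eef_pos: [0.4931, 0.3064, 0.1626]
tool_rot: [-0.0, 0.729, 0.685, 0.004]
contact_force: [-0.4, 0.3, -1.3]
gripper_width: 0.596
grasp_force: 0.0
```

>>> jog_arm(
  deltas=[
    [0,0,-0.04,0,0,0,0.6],
    [0,0,-0.02,0,0,0,0.6],
    [0,0,0,0,0,0,0.6],
    [0,0,0,0,0,0,0.6],
  ],
)

```text
t: 24.15
eef_pos: [0.4928, 0.3015, 0.1014]
tool_rot: [0.0, 0.73, 0.683, 0.0]
contact_force: [0.2, 0.5, 0.3]
gripper_width: 0.602
grasp_force: 0.0
```

```bash
python3 s.py
```

```text
t 24.15 p [0.4928 0.3015 0.1014] toolY -3.81 tilt [ 7.e-04 -3.e-04 -1.e+00] F [0.2 0.5 0.3] M [-0.02  0.02  0.01] w 0.602 g 0.0 q [-1.19  0.62  0.72  1.95 -0.57  0.78 -0.21]
to go mm 236.7 lat 37.5
nut->tcp ang 106.8 r 0.3216
```

>>> jog_arm(
  deltas=[
    [-0.001,0,-0.03,0,0,0,0.6],
    [0,0,-0.02,0,0,0,0.6],
    [0,0,-0.01,0,0,0,0.6],
    [0,0,0,0,0,0,0.6],
    [0,0,0,0,0,0,0.2],
    [0,0,0,0,0,0,0.1],
    [0,0,0,0,0,0,0.1],
    [0,0,0,0,0,0,0.1],
  ],
  newtons=110,
)

```text
t: 24.95
eef_pos: [0.4917, 0.3027, 0.0426]
tool_rot: [-0.0, 0.73, 0.684, 0.001]
contact_force: [-2.2, -1.5, 9.1]
gripper_width: 0.196
grasp_force: 107.9
```

```bash
python3 s.py
```

```text
t 24.95 p [0.4917 0.3027 0.0426] toolY -3.75 tilt [ 0.0014  0.0018 -1.    ] F [-2.2 -1.5  9.1] M [-0.17  0.46 -0.05] w 0.196 g 107.9 q [-1.13  0.7   0.63  1.97 -0.65  0.68 -0.15]
to go mm 238.0 lat 38.3
nut->tcp ang 106.9 r 0.3231
```

>>> jog_arm(
  deltas=[
    [0,0,0.02,0,0,0,0.1],
    [0,0,0.03,0,0,0,0.1],
    [0.01,-0.03,0.03,0,0,0,0.1],
    [0.02,-0.03,0,0,0,-0.04,0.1],
    [0.02,-0.03,0,0,0,-0.04,0.1],
    [0.022,-0.023,0,0,0,-0.05,0.1],
    [0.024,-0.02,0,0,0,-0.05,0.1],
    [0.024,-0.018,0,0,0,-0.05,0.1],
    [0.023,-0.016,0,0,0,-0.041,0.1],
    [0,0,0,0,0,0,0.1],
  ],
)

```text
t: 25.95
eef_pos: [0.6367, 0.1314, 0.1218]
tool_rot: [0.002, 0.817, 0.577, 0.001]
contact_force: [0.7, -0.6, -2.8]
gripper_width: 0.199
grasp_force: 108.7
```

>>> jog_arm(
  deltas=[
    [0,0,-0.02,0,0,0,0.1],
    [0,0,-0.015,0,0,0,0.1],
    [0,0,0,0,0,0,0.1],
    [0,0,0,0,0,0,0.1],
  ],
)

```text
t: 26.35
eef_pos: [0.6333, 0.1357, 0.0856]
tool_rot: [-0.0, 0.815, 0.579, -0.0]
contact_force: [0.5, -0.9, -3.2]
gripper_width: 0.202
grasp_force: 108.6
```

```bash
sed -i 's/np.radians(-79.9)/np.radians(-109.3)/; s/-.0064\]/-.0065]/; s/.0828)/.082)/' s.py; cat >> s.py <<'E'
F=o["contact_force"]; print("torque about nut", (o["torque"][2]+(-v[0]*F[1]+v[1]*F[0])).round(2))
E
python3 s.py
```

```text
t 26.35 p [0.6333 0.1357 0.0856] toolY -19.22 tilt [-1.e-03 -2.e-04 -1.e+00] F [ 0.5 -0.9 -3.2] M [ 0.04 -0.03 -0.02] w 0.202 g 108.6 q [-0.81  0.75  0.74  1.78 -0.65  0.87 -0.1 ]
to go mm 67.9 lat 2.0
nut->tcp ang 71.5 r 0.1499
torque about nut -0.14
```

>>> jog_arm(
  deltas=[
    [0.0019,-0.0007,-0.005,0,0,0,0.1],
    [-0.0033,-0.0095,0,0,0,0,0.1],
    [-0.0033,-0.0095,0,0,0,0,0.1],
    [-0.0033,-0.0095,0,0,0,0,0.1],
    [0,0,0,0,0,0,0.1],
    [0,0,0,0,0,0,0.1],
  ],
)

```text
t: 26.95
eef_pos: [0.6259, 0.1055, 0.0811]
tool_rot: [-0.0, 0.816, 0.578, 0.0]
contact_force: [-0.1, 1.3, -2.3]
gripper_width: 0.199
grasp_force: 108.7
```

```bash
python3 s.py
```

```text
t 26.95 p [0.6259 0.1055 0.0811] toolY -19.32 tilt [ 3.e-04  4.e-04 -1.e+00] F [-0.1  1.3 -2.3] M [ 0.09 -0.04 -0.03] w 0.199 g 108.7 q [-0.77  0.74  0.73  1.82 -0.65  0.84 -0.05]
to go mm 37.0 lat -0.9
nut->tcp ang 70.3 r 0.119
torque about nut 0.03
```

>>> jog_arm(
  deltas=[
    [-0.0042,-0.0092,0,0,0,0,0.1],
    [-0.0033,-0.0095,0,0,0,0,0.1],
    [-0.0033,-0.0095,0,0,0,0,0.1],
    [-0.002,-0.006,0,0,0,0,0.1],
    [0,0,0,0,0,0,0.1],
    [0,0,0,0,0,0,0.1],
  ],
)

```text
t: 27.55
eef_pos: [0.6132, 0.0719, 0.0809]
tool_rot: [-0.0, 0.815, 0.579, 0.0]
contact_force: [0.3, 0.3, -2.6]
gripper_width: 0.201
grasp_force: 108.7
```

```bash
python3 s.py
python3 - <<'E'
import numpy as np
c=np.array([.5857,-.0065]); r=.083; ph=np.radians(70.7-4*np.arange(0,11)); P=c+r*np.c_[np.cos(ph),np.sin(ph)]
print((np.diff(P,axis=0)*1000).round(1).tolist())
E
```

```text
t 27.55 p [0.6132 0.0719 0.0809] toolY -19.26 tilt [ 2.e-04  3.e-04 -1.e+00] F [ 0.3  0.3 -2.6] M [ 0.05 -0.06 -0.01] w 0.201 g 108.7 q [-0.73  0.72  0.73  1.86 -0.65  0.82  0.01]
to go mm 1.1 lat -0.0
nut->tcp ang 70.7 r 0.0831
torque about nut -0.02
[[5.4, -2.1], [5.2, -2.5], [5.1, -2.8], [4.8, -3.2], [4.6, -3.5], [4.4, -3.8], [4.1, -4.1], [3.8, -4.4], [3.5, -4.6], [3.1, -4.9]]
```

It's fully home with no load. Turning clockwise again.

>>> jog_arm(
  deltas=[
    [0.0054,-0.0021,0,0,0,-0.07,0.1],
    [0.0052,-0.0025,0,0,0,-0.07,0.1],
    [0.0051,-0.0028,0,0,0,-0.07,0.1],
    [0,0,0,0,0,0,0.1],
  ],
  newtons=120,
)

```text
t: 27.95
eef_pos: [0.6289, 0.0652, 0.0805]
tool_rot: [-0.0, 0.872, 0.49, -0.0]
contact_force: [-0.4, 0.9, -2.9]
gripper_width: 0.195
grasp_force: 120.9
```

```bash
python3 s.py
```

```text
t 27.95 p [0.6289 0.0652 0.0805] toolY -31.28 tilt [-6.e-04  2.e-04 -1.e+00] F [-0.4  0.9 -2.9] M [ 0.23  0.15 -0.11] w 0.195 g 120.9 q [-0.74  0.76  0.78  1.83 -0.7   0.86 -0.16]
to go mm -0.0 lat -17.1
nut->tcp ang 58.9 r 0.0837
torque about nut -0.04
```

>>> jog_arm(
  deltas=[
    [0.0048,-0.0032,0,0,0,-0.07,0.1],
    [0,0,0,0,0,0,0.1],
  ],
)

```text
t: 28.15
eef_pos: [0.6324, 0.0623, 0.0801]
tool_rot: [-0.001, 0.887, 0.461, -0.001]
contact_force: [-4.1, 1.2, -1.4]
gripper_width: 0.195
grasp_force: 121.2
```

```bash
python3 s.py
```

```text
t 28.15 p [0.6324 0.0623 0.0801] toolY -35.11 tilt [-3.2e-03  5.0e-04 -1.0e+00] F [-4.1  1.2 -1.4] M [0.32 0.94 0.51] w 0.195 g 121.2 q [-0.74  0.77  0.8   1.82 -0.71  0.87 -0.21]
to go mm -1.7 lat -21.3
nut->tcp ang 55.8 r 0.0831
torque about nut 0.85
```

>>> jog_arm(
  deltas=[
    [0.0046,-0.0035,0,0,0,-0.07,0.1],
    [0,0,0,0,0,0,0.1],
  ],
)

```text
t: 28.35
eef_pos: [0.6357, 0.0592, 0.0797]
tool_rot: [-0.002, 0.903, 0.43, -0.002]
contact_force: [-6.5, 2.1, -1.5]
gripper_width: 0.197
grasp_force: 121.9
```

```bash
python3 s.py
```

```text
t 28.35 p [0.6357 0.0592 0.0797] toolY -39.0 tilt [-0.0059  0.001  -1.    ] F [-6.5  2.1 -1.5] M [0.37 1.66 1.18] w 0.197 g 121.9 q [-0.74  0.78  0.81  1.81 -0.73  0.88 -0.26]
to go mm -3.4 lat -25.5
nut->tcp ang 52.7 r 0.0826
torque about nut 1.72
```

Bite began at about -32°. I'll keep pushing to learn whether the nut still moves.

>>> jog_arm(
  deltas=[
    [0.0044,-0.0038,0,0,0,-0.07,0.1],
    [0,0,0,0,0,0,0.1],
    [0,0,0,0,0,0,0.1],
  ],
)

```text
t: 28.65
eef_pos: [0.639, 0.0561, 0.0793]
tool_rot: [-0.002, 0.916, 0.4, -0.004]
contact_force: [-9.6, 2.4, -0.6]
gripper_width: 0.197
grasp_force: 123.0
```

```bash
python3 s.py
```

```text
t 28.65 p [0.639  0.0561 0.0793] toolY -42.8 tilt [-0.0084  0.0015 -1.    ] F [-9.6  2.4 -0.6] M [0.55 2.2  1.71] w 0.197 g 123.0 q [-0.74  0.8   0.83  1.8  -0.74  0.9  -0.31]
to go mm -5.3 lat -29.6
nut->tcp ang 49.6 r 0.0822
torque about nut 2.44
```

>>> jog_arm(
  deltas=[
    [0.0041,-0.0041,0,0,0,-0.07,0.1],
    [0,0,0,0,0,0,0.1],
    [0,0,0,0,0,0,0.1],
  ],
)

```text
t: 28.95
eef_pos: [0.6419, 0.0527, 0.0789]
tool_rot: [-0.003, 0.929, 0.369, -0.005]
contact_force: [-11.6, 4.2, 0.1]
gripper_width: 0.195
grasp_force: 124.7
```

```bash
python3 s.py; python3 - <<'E'
from h import *
c=shot("wrist"); np.savez("w9.npz",**c); o=bot.get_obs(); T=o["eef_pos"]; H,S,V=hsv(c)
p=maskpts((S<60)&(V>60)&(V>90),(270,30,380,250)); P=ray(c,p,T[2]-.0086)[:,:2]*1000
# shank direction via fitted line of contour mid per image row
rows=np.unique(p[:,1]); mid=np.array([[ (p[p[:,1]==r,0].min()+p[p[:,1]==r,0].max())/2,r] for r in rows if np.ptp(p[p[:,1]==r,0])>25])
print(len(mid),[int(np.ptp(p[p[:,1]==r,0])) for r in rows[::12]])
M=ray(c,mid,T[2]-.0086)[:,:2]; vx=cv2.fitLine(M.astype(np.float32)*1000,cv2.DIST_HUBER,0,.01,.01).ravel(); print("wrench dir",np.degrees(np.arctan2(vx[1],vx[0]))%180-180,"end",M[0])
E
```

```text
t 28.95 p [0.6419 0.0527 0.0789] toolY -46.7 tilt [-0.0111  0.0023 -0.9999] F [-11.6   4.2   0.1] M [0.79 2.86 2.26] w 0.195 g 124.7 q [-0.74  0.81  0.84  1.79 -0.76  0.91 -0.36]
to go mm -7.5 lat -33.5
nut->tcp ang 46.5 r 0.0817
torque about nut 3.18
183 [8, 52, 52, 51, 51, 50, 49, 49, 48, 48, 47, 47, 46, 46, 45, 45]
wrench dir -133.51974 end [0.70517169 0.11286825]
```

The torque is up to 3.2 N m, so the nut must be on its stop now. I'll take a scene reference and back off in small steps; where the torque vanishes will show the nut's angle.

```bash
cat > sc.py <<'E'
from h import *
import sys
s=shot("scene"); np.savez(sys.argv[1]+".npz",**s)
def marks(s):
    H,S,V=hsv(s); a=proj(s,[.5857,-.0065,.09])[0]; D=np.hypot(np.arange(640)[None]-a[0],np.arange(400)[:,None]-a[1])
    g=s["img"].min(2).astype(float); m=((S<75)&(V>120)&(D<22)).astype(np.uint8); n,l,st,ce=cv2.connectedComponentsWithStats(m)
    print("nut px",a.round(1),[(st[i,4],((np.argwhere(l==i)[:,::-1]*g[l==i][:,None]).sum(0)/g[l==i].sum()).round(2).tolist()) for i in range(1,n) if st[i,4]>4])
if __name__=="__main__":
    marks(dict(np.load("s5.npz"))); marks(s)
E
python3 sc.py s9
```

```text
nut px [280.4 206.3] [(np.int32(26), [295.86, 193.84]), (np.int32(10), [264.43, 200.98]), (np.int32(52), [273.0, 207.72]), (np.int32(53), [296.88, 210.69])]
nut px [280.4 206.3] [(np.int32(9), [263.09, 200.54]), (np.int32(13), [277.23, 201.44]), (np.int32(11), [287.19, 201.37]), (np.int32(81), [271.82, 213.6]), (np.int32(7), [284.65, 222.41])]
```

>>> jog_arm(
  deltas=[
    [-0.0041,0.0041,0,0,0,0.07,0.1],
    [-0.0022,0.0019,0,0,0,0.035,0.1],
    [0,0,0,0,0,0,0.1],
  ],
)

```text
t: 29.35
eef_pos: [0.6376, 0.0565, 0.0799]
tool_rot: [-0.001, 0.91, 0.415, -0.002]
contact_force: [-7.1, 0.0, -2.3]
gripper_width: 0.195
grasp_force: 121.6
```

```bash
python3 s.py
```

```text
t 29.35 p [0.6376 0.0565 0.0799] toolY -40.91 tilt [-5.3e-03  1.0e-04 -1.0e+00] F [-7.1  0.  -2.3] M [0.02 1.56 0.98] w 0.195 g 121.6 q [-0.74  0.79  0.82  1.81 -0.73  0.89 -0.28]
to go mm -5.4 lat -28.1
nut->tcp ang 50.6 r 0.0816
torque about nut 1.43
```

>>> jog_arm(
  deltas=[
    [-0.0022,0.0019,0,0,0,0.035,0.1],
    [-0.0023,0.0018,0,0,0,0.035,0.1],
    [0,0,0,0,0,0,0.1],
  ],
)

```text
t: 29.65
eef_pos: [0.6344, 0.059, 0.0805]
tool_rot: [-0.0, 0.895, 0.445, -0.001]
contact_force: [-4.4, -2.3, -2.3]
gripper_width: 0.191
grasp_force: 121.0
```

```bash
python3 s.py
```

```text
t 29.65 p [0.6344 0.059  0.0805] toolY -37.14 tilt [-2.e-03 -8.e-04 -1.e+00] F [-4.4 -2.3 -2.3] M [-0.44  1.01  0.21] w 0.191 g 121.0 q [-0.74  0.78  0.81  1.81 -0.72  0.87 -0.23]
to go mm -4.0 lat -24.3
nut->tcp ang 53.4 r 0.0817
torque about nut 0.39
```

The torque now vanishes near -36° instead of -32°, so the nut has moved the missing 4-5°. I'll continue backing off gently.

>>> jog_arm(
  deltas=[
    [-0.0023,0.0018,0,0,0,0.035,0.1],
    [-0.0023,0.0017,0,0,0,0.035,0.1],
    [0,0,0,0,0,0,0.1],
  ],
)

```text
t: 29.95
eef_pos: [0.6302, 0.062, 0.0806]
tool_rot: [0.0, 0.879, 0.476, -0.001]
contact_force: [-4.2, -3.8, -2.8]
gripper_width: 0.194
grasp_force: 120.9
```

```bash
python3 s.py
```

```text
t 29.95 p [0.6302 0.062  0.0806] toolY -33.16 tilt [-0.0011 -0.0012 -1.    ] F [-4.2 -3.8 -2.8] M [-0.79  0.93 -0.04] w 0.194 g 120.9 q [-0.74  0.76  0.79  1.82 -0.7   0.86 -0.18]
to go mm -2.6 lat -19.4
nut->tcp ang 57.0 r 0.0817
torque about nut 0.08
```

>>> jog_arm(
  deltas=[
    [-0.0024,0.0017,0,0,0,0.035,0.1],
    [-0.0024,0.0016,0,0,0,0.035,0.1],
    [0,0,0,0,0,0,0.1],
  ],
)

```text
t: 30.25
eef_pos: [0.6254, 0.065, 0.0806]
tool_rot: [0.0, 0.862, 0.506, -0.001]
contact_force: [-5.2, -4.5, -3.0]
gripper_width: 0.194
grasp_force: 120.9
```

```bash
python3 s.py; python3 sc.py s10
```

```text
t 30.25 p [0.6254 0.065  0.0806] toolY -29.17 tilt [-0.001  -0.0015 -1.    ] F [-5.2 -4.5 -3. ] M [-0.91  0.89 -0.02] w 0.194 g 120.9 q [-0.74  0.75  0.78  1.84 -0.69  0.85 -0.13]
to go mm -1.4 lat -13.9
nut->tcp ang 60.9 r 0.0818
torque about nut 0.17
nut px [280.4 206.3] [(np.int32(26), [295.86, 193.84]), (np.int32(10), [264.43, 200.98]), (np.int32(52), [273.0, 207.72]), (np.int32(53), [296.88, 210.69])]
nut px [280.4 206.3] [(np.int32(13), [294.21, 195.92]), (np.int32(9), [263.03, 200.53]), (np.int32(11), [283.8, 199.59]), (np.int32(13), [277.02, 202.0]), (np.int32(124), [274.43, 215.86]), (np.int32(18), [286.53, 217.5])]
```

>>> jog_arm(
  deltas=[
    [-0.003,0.0007,0,0,0,0.035,0.1],
    [-0.003,0.0007,0,0,0,0.035,0.1],
    [0,0,0,0,0,0,0.1],
    [0,0,0,0,0,0,0.1],
  ],
)

```text
t: 30.7
eef_pos: [0.6204, 0.0675, 0.0809]
tool_rot: [0.0, 0.845, 0.535, 0.0]
contact_force: [-3.0, -3.2, -3.5]
gripper_width: 0.195
grasp_force: 120.8
```

```bash
python3 s.py
```

```text
t 30.7 p [0.6204 0.0675 0.0809] toolY -25.26 tilt [ 2.e-04 -2.e-04 -1.e+00] F [-3.  -3.2 -3.5] M [-0.7   0.54 -0.  ] w 0.195 g 120.8 q [-0.74  0.74  0.76  1.85 -0.67  0.84 -0.07]
to go mm -0.7 lat -8.3
nut->tcp ang 64.9 r 0.0817
torque about nut 0.11
```

It's aligned with almost no torque. I'll slide out along the wrench.

>>> jog_arm(
  deltas=[
    [0.0013,0.0027,0,0,0,0,0.1],
    [0.0021,0.0045,0,0,0,0,0.1],
    [0.0021,0.0045,0,0,0,0,0.1],
    [0,0,0,0,0,0,0.1],
  ],
)

```text
t: 31.1
eef_pos: [0.6213, 0.0683, 0.0795]
tool_rot: [0.003, 0.847, 0.532, -0.007]
contact_force: [-12.6, -24.6, -3.1]
gripper_width: 0.197
grasp_force: 120.8
```

```bash
python3 s.py
```

```text
t 31.1 p [0.6213 0.0683 0.0795] toolY -25.69 tilt [-0.0083 -0.0132 -0.9999] F [-12.6 -24.6  -3.1] M [-5.25  2.59  0.04] w 0.197 g 120.8 q [-0.75  0.75  0.77  1.84 -0.67  0.85 -0.09]
to go mm 0.4 lat -8.9
nut->tcp ang 64.6 r 0.0829
torque about nut 0.11
```

It's jammed (27 N), so I'll relax at once and measure how the wrench actually lies.

>>> jog_arm(
  deltas=[
    [-0.0042,-0.009,0,0,0,0,0.1],
    [-0.0008,-0.0017,0,0,0,0,0.1],
    [0,0,0,0,0,0,0.1],
    [0,0,0,0,0,0,0.1],
  ],
)

```text
t: 31.5
eef_pos: [0.6206, 0.0676, 0.0807]
tool_rot: [0.001, 0.845, 0.535, -0.001]
contact_force: [-3.6, -8.0, -4.3]
gripper_width: 0.196
grasp_force: 120.8
```

```bash
python3 s.py; cat > wd.py <<'E'
from h import *
def wdir(c,z):
    H,S,V=hsv(c); p=maskpts((S<60)&(V>90),(270,20,380,250))
    rows=np.unique(p[:,1]); mid=np.array([[(p[p[:,1]==r,0].min()+p[p[:,1]==r,0].max())/2,r] for r in rows if np.ptp(p[p[:,1]==r,0])>25])
    M=ray(c,mid[2:],z)[:,:2]*1000; vx=cv2.fitLine(M.astype(np.float32),cv2.DIST_HUBER,0,.01,.01).ravel()
    a=np.arctan2(vx[1],vx[0]); a=a if np.sin(a)<0 else a+np.pi; d=np.array([np.cos(a),np.sin(a)]); e=ray(c,[mid[:,0].mean() if 0 else mid[0,0],rows[0]],z)[0,:2]*1000
    v=np.array([585.7,-6.5])-e; print("wrench dir",(np.degrees(a)+180)%360-180,"end",e.round(1),"end->nut along",(v@d).round(1),"nut lateral",(v@np.array([-d[1],d[0]])).round(1))
if __name__=="__main__":
    c=shot("wrist"); np.savez("w10.npz",**c); wdir(c,bot.get_obs()["eef_pos"][2]-.0086)
    wdir(dict(np.load("w9.npz")),.0789-.0086); wdir(dict(np.load("w5.npz")),.1136)
E
python3 wd.py; python3 sc.py s11
```

```text
t 31.5 p [0.6206 0.0676 0.0807] toolY -25.3 tilt [-7.0e-04 -1.8e-03 -1.0e+00] F [-3.6 -8.  -4.3] M [-1.5   0.79 -0.12] w 0.196 g 120.8 q [-0.74  0.74  0.76  1.85 -0.67  0.84 -0.07]
to go mm -0.5 lat -8.5
nut->tcp ang 64.8 r 0.0819
torque about nut -0.13
wrench dir -115.2504 end [658.3 146.1] end->nut along 169.0 nut lateral -0.6
wrench dir -133.5423 end [705.4 113.1] end->nut along 169.2 nut lateral -4.4
wrench dir -80.25518 end [545.2 219.7] end->nut along 229.8 nut lateral 1.6
nut px [280.4 206.3] [(np.int32(26), [295.86, 193.84]), (np.int32(10), [264.43, 200.98]), (np.int32(52), [273.0, 207.72]), (np.int32(53), [296.88, 210.69])]
nut px [280.4 206.3] [(np.int32(5), [296.94, 195.0]), (np.int32(6), [282.14, 198.2]), (np.int32(9), [263.04, 200.53]), (np.int32(12), [277.0, 202.25]), (np.int32(14), [286.1, 202.11]), (np.int32(169), [277.46, 216.31])]
```

```bash
python3 - <<'E'
from h import *
s=dict(np.load("s11.npz"))
for a in(-65,-90,-95,-100,-105):
    t=np.radians(a); u=np.array([np.cos(t),np.sin(t)])
    print(a,"collar",proj(s,[*(np.array([.5857,-.0065])+.0095*u),.108])[0].round(2),"hex",proj(s,[*(np.array([.5857,-.0065])+.0195*u),.076])[0].round(2))
print("block",proj(s,[.5791,-.0441,.045])[0])
for n in("s5","s9","s10","s11"):
    s=dict(np.load(n+".npz")); g=s["img"][190:216,258:292].min(2); print(n); print("\n".join(" ".join("%3d"%v for v in r[::1]) for r in g[6:18]))
E
```

```text
-65 collar [276.77 203.53] hex [274.32 210.31]
-90 collar [276.79 202.37] hex [274.37 207.94]
-95 collar [276.87 202.14] hex [274.53 207.48]
-100 collar [276.97 201.92] hex [274.73 207.03]
-105 collar [277.09 201.7 ] hex [274.98 206.59]
block [269.93042521 210.94435818]
s5
 76  67  77  88  99 107 105 107 102  97  99  95  94  97  92  98  96  90  95  93  93  93  88  92  92  93  93  96  95  93  93  97  95  95
 75  74  85  98 106 108 115 109 106  99 100 101 101 101  98  98  96  98  93  95  89  94  92  91  94  95  98  89  90  93  97  94  94  94
 83  74  83 102 103 104 110 108 103 102 100 103 104 100 101 101 104 104 103  98 101  98  99  96  98  96  94  95  95  96  91  97  89  90
100 104 103 106 105 107 107 109 106  97 101  98  98 103  99 103  97 102 105 101  98  98  99  98  97  98 102  98  96  98  95  96  98  95
 73  88 109 123 119 117 116 107 104  95  97  98 101  97 100  98 103  97  97 100  96  99 100  96  98 100  99 104 105  98 103 101  99  96
 67  69  72  86 103 110 117 123 116 110 104  99  95  96 100 100  99 101  99 102 111 110  98  98  98  95  97 102 103 100  97 100 101 107
 69  69  7
[... 5012 characters left out ...]
 161  96  35  30  40
 69  70  63  63  63  59  56  59  55  55  70  79  93  95  94  95  99 116 142 158 166 157 122  99  97  96 104 140 175 161 111  47  28  34
 66  64  63  63  62  55  64  55  54  62  62  55  59  64  66  82 102  96 101 114 117 118 105 100 100  94  91 100 135 132  98  43  24  22
 66  67  66  64  60  61  56  57  63  56  55  62  51  63  76 112 106  88  86  93  95  95  98  98  97  87  72  64  99 116  95  60  28  23
 69  61  72  64  59  59  61  58  63  58  54  60  61  67 105 126 120 104  72  82  93  93  89  93  86  71  49  53  79 105  92  73  39  28
 65  67  64  60  60  58  57  56  62  59  59  53  59  65 110 139 155 141  82  61  64  74  75  69  59  53  35  43  62  88  91  79  46  26
```

The scene marks say the nut reached the stop under load (s9), but was unwound on the way back. The jaws wedge on the hexagon and drag the nut's easy free-running joint anticlockwise, which also explains the first 5° loss. The remedy is to turn back to the stop with light torque, then pull straight out without turning back.

>>> jog_arm(
  deltas=[
    [0.0043,-0.0022,0,0,0,-0.06,0.1],
    [0.0043,-0.0025,0,0,0,-0.06,0.1],
    [0,0,0,0,0,0,0.1],
  ],
)

```text
t: 31.9
eef_pos: [0.6292, 0.0628, 0.0806]
tool_rot: [0.001, 0.876, 0.483, -0.001]
contact_force: [-5.6, -7.4, -3.2]
gripper_width: 0.194
grasp_force: 120.8
```

```bash
python3 s.py
```

```text
t 31.9 p [0.6292 0.0628 0.0806] toolY -32.26 tilt [-0.0013 -0.002  -1.    ] F [-5.6 -7.4 -3.2] M [-1.47  0.96 -0.04] w 0.194 g 120.8 q [-0.74  0.76  0.79  1.83 -0.7   0.86 -0.17]
to go mm -2.2 lat -18.2
nut->tcp ang 57.9 r 0.0819
torque about nut 0.03
```

>>> jog_arm(
  deltas=[
    [0.0024,-0.0016,0,0,0,-0.035,0.1],
    [0,0,0,0,0,0,0.1],
  ],
)

```text
t: 32.1
eef_pos: [0.6314, 0.0614, 0.0806]
tool_rot: [0.001, 0.884, 0.468, -0.001]
contact_force: [-5.4, -6.8, -4.2]
gripper_width: 0.196
grasp_force: 120.8
```

```bash
python3 s.py
```

```text
t 32.1 p [0.6314 0.0614 0.0806] toolY -34.21 tilt [-0.0014 -0.0019 -1.    ] F [-5.4 -6.8 -4.2] M [-1.5   1.01 -0.07] w 0.196 g 120.8 q [-0.74  0.77  0.8   1.82 -0.71  0.86 -0.19]
to go mm -2.8 lat -20.7
nut->tcp ang 56.0 r 0.0818
torque about nut -0.01
```

As expected, the nut turns freely with the wrench. On to the stop.

>>> jog_arm(
  deltas=[
    [0.0023,-0.0016,0,0,0,-0.035,0.1],
    [0,0,0,0,0,0,0.1],
  ],
)

```text
t: 32.3
eef_pos: [0.6336, 0.0598, 0.0805]
tool_rot: [0.0, 0.892, 0.452, -0.001]
contact_force: [-5.9, -5.8, -3.6]
gripper_width: 0.191
grasp_force: 120.8
```

```bash
python3 s.py|tail -2
```

```text
nut->tcp ang 54.2 r 0.0818
torque about nut 0.14
```

>>> jog_arm(
  deltas=[
    [0.0023,-0.0017,0,0,0,-0.035,0.1],
    [0,0,0,0,0,0,0.1],
  ],
)

```text
t: 32.5
eef_pos: [0.635, 0.0588, 0.0802]
tool_rot: [-0.0, 0.899, 0.438, -0.002]
contact_force: [-8.2, -5.3, -1.5]
gripper_width: 0.194
grasp_force: 121.1
```

```bash
python3 s.py|tail -2
```

```text
nut->tcp ang 53.0 r 0.0819
torque about nut 0.8
```

>>> jog_arm(
  deltas=[
    [0.0022,-0.0018,0,0,0,-0.035,0.1],
    [0,0,0,0,0,0,0.1],
  ],
)

```text
t: 32.7
eef_pos: [0.6364, 0.0578, 0.0798]
tool_rot: [-0.001, 0.906, 0.423, -0.003]
contact_force: [-8.9, -5.2, -2.1]
gripper_width: 0.197
grasp_force: 121.7
```

```bash
python3 s.py
```

```text
t 32.7 p [0.6364 0.0578 0.0798] toolY -39.97 tilt [-6.1e-03 -6.0e-04 -1.0e+00] F [-8.9 -5.2 -2.1] M [-1.02  2.01  1.12] w 0.197 g 121.7 q [-0.74  0.79  0.82  1.81 -0.73  0.89 -0.27]
to go mm -4.6 lat -26.6
nut->tcp ang 51.7 r 0.0819
torque about nut 1.43
```

The stop is reached again (1.4 N m). I'll relax most of the wind-up, then pull straight out along the wrench.

>>> jog_arm(
  deltas=[
    [-0.0022,0.0018,0,0,0,0.035,0.1],
    [-0.0011,0.0008,0,0,0,0.018,0.1],
    [0,0,0,0,0,0,0.1],
  ],
)

```text
t: 33.0
eef_pos: [0.6342, 0.0594, 0.0804]
tool_rot: [0.0, 0.895, 0.446, -0.002]
contact_force: [-6.0, -6.9, -2.7]
gripper_width: 0.192
grasp_force: 121.0
```

```bash
python3 s.py
```

```text
t 33.0 p [0.6342 0.0594 0.0804] toolY -37.02 tilt [-0.0026 -0.0015 -1.    ] F [-6.  -6.9 -2.7] M [-1.4   1.28  0.28] w 0.192 g 121.0 q [-0.74  0.78  0.81  1.81 -0.72  0.87 -0.23]
to go mm -3.7 lat -24.0
nut->tcp ang 53.6 r 0.0819
torque about nut 0.34
```

>>> jog_arm(
  deltas=[
    [0.0036,0.0048,0,0,0,0,0.1],
    [0.0036,0.0048,0,0,0,0,0.1],
    [0,0,0,0,0,0,0.1],
  ],
)

```text
t: 33.3
eef_pos: [0.6352, 0.06, 0.0786]
tool_rot: [0.002, 0.896, 0.443, -0.009]
contact_force: [-19.3, -22.8, -0.5]
gripper_width: 0.196
grasp_force: 121.2
```

```bash
python3 s.py; python3 sc.py s12|tail -1
```

```text
t 33.3 p [0.6352 0.06   0.0786] toolY -37.4 tilt [-0.0149 -0.0118 -0.9998] F [-19.3 -22.8  -0.5] M [-5.04  4.32  0.45] w 0.196 g 121.2 q [-0.74  0.79  0.81  1.8  -0.71  0.89 -0.25]
to go mm -2.9 lat -24.7
nut->tcp ang 53.3 r 0.0829
torque about nut 0.61
nut px [280.4 206.3] [(np.int32(9), [263.08, 200.54]), (np.int32(12), [277.1, 201.89]), (np.int32(8), [295.51, 201.0]), (np.int32(110), [273.35, 214.77])]
```

It holds at 30 N: a friction wedge. I'll pull harder in steps, staying far below the 120 N limit.

>>> jog_arm(
  deltas=[
    [0.0022,0.0046,0,0,0,0.02,0.1],
    [0,0,0,0,0,0,0.1],
  ],
)

```text
t: 33.55
eef_pos: [0.638, 0.0666, 0.0785]
tool_rot: [0.001, 0.892, 0.452, -0.008]
contact_force: [-15.4, -13.9, -2.7]
gripper_width: 0.196
grasp_force: 121.0
```

```bash
python3 s.py
```

```text
t 33.55 p [0.638  0.0666 0.0785] toolY -36.22 tilt [-0.0136 -0.0088 -0.9999] F [-15.4 -13.9  -2.7] M [-3.05  3.25  0.36] w 0.196 g 121.0 q [-0.75  0.79  0.81  1.79 -0.71  0.89 -0.24]
to go mm 4.3 lat -25.2
nut->tcp ang 54.4 r 0.0899
torque about nut 0.76
```

>>> jog_arm(
  deltas=[
    [0.003,0.004,0,0,0,0.01,0.1],
    [0,0,0,0,0,0,0.1],
  ],
)

```text
t: 33.75
eef_pos: [0.647, 0.08, 0.08]
tool_rot: [-0.002, 0.888, 0.459, -0.001]
contact_force: [-3.7, 2.4, -2.9]
gripper_width: 0.194
grasp_force: 120.9
```

```bash
python3 s.py
```

```text
t 33.75 p [0.647 0.08  0.08 ] toolY -35.37 tilt [-0.0026  0.0021 -1.    ] F [-3.7  2.4 -2.9] M [ 0.12  0.94 -0.32] w 0.194 g 120.9 q [-0.75  0.79  0.8   1.78 -0.72  0.89 -0.24]
to go mm 19.9 lat -29.3
nut->tcp ang 54.7 r 0.106
torque about nut 0.14
```

It slipped free: 24 mm out, always with a clockwise bias on the nut. Continuing straight out, then up.

>>> jog_arm(
  deltas=[
    [0.0046,0.0085,0,0,0,0,0.1],
    [0.0058,0.0081,0,0,0,0,0.1],
    [0.0058,0.0081,0,0,0,0,0.1],
    [0.0058,0.0081,0,0,0,0,0.1],
    [0,0,0.02,0,0,0,0.1],
    [0,0,0.03,0,0,0,0.1],
    [0,0,0.03,0,0,0,0.1],
    [-0.01,0,0.01,0,0,0,0.1],
    [-0.02,-0.02,0,0,0,0.05,0.1],
    [-0.03,-0.03,0,0,0,0.1,0.1],
  ],
)

```text
t: 34.75
eef_pos: [0.6097, 0.0627, 0.171]
tool_rot: [0.0, 0.85, 0.527, 0.001]
contact_force: [0.6, -0.8, -2.3]
gripper_width: 0.194
grasp_force: 120.9
```

```bash
python3 s.py
```

```text
t 34.75 p [0.6097 0.0627 0.171 ] toolY -26.41 tilt [ 1.4e-03  3.0e-04 -1.0e+00] F [ 0.6 -0.8 -2.3] M [-0.06  0.05  0.04] w 0.194 g 120.9 q [-0.82  0.62  0.88  1.83 -0.57  0.97 -0.16]
to go mm -8.7 lat 0.3
nut->tcp ang 70.9 r 0.0733
torque about nut -0.02
```

I'll hold the wrench aside and look at the nut past the handle.

>>> jog_arm(
  deltas=[
    [-0.002,-0.027,0,0,0,0,0.1],
    [-0.002,-0.027,0,0,0,0,0.1],
    [-0.002,-0.027,0,0,0,0,0.1],
    [-0.002,-0.027,0,0,0,0,0.1],
    [-0.002,-0.027,0,0,0,0,0.1],
    [-0.003,-0.025,0,0,0,0,0.1],
    [0,0,0,0,0,0,0.1],
    [0,0,0,0,0,0,0.1],
    [0,0,0,0,0,0,0.1],
  ],
)

```text
t: 35.65
eef_pos: [0.5966, -0.0977, 0.1706]
tool_rot: [-0.001, 0.851, 0.524, 0.0]
contact_force: [-0.3, 0.6, -3.0]
gripper_width: 0.193
grasp_force: 120.9
```

```bash
python3 s.py|head -1; python3 - <<'E'
from hx import *
c=shot("wrist"); np.savez("w13.npz",**c); print(c["eye"],proj(c,[.5857,-.0065,.076])); hexfit(c)
from wd import wdir
wdir(c,bot.get_obs()["eef_pos"][2]-.0086)
E
```

```text
t 35.65 p [ 0.5966 -0.0977  0.1706] toolY -26.74 tilt [-5.e-04  1.e-03 -1.e+00] F [-0.3  0.6 -3. ] M [ 0.06 -0.02  0.05] w 0.193 g 120.9 q [-0.56  0.6   0.87  1.85 -0.56  0.96  0.1 ]
[ 0.63095898 -0.03072205  0.29105759] [[238.99183868  99.11046965]]
centre [584.5  -7.3] corner phase 5.24 amp 0.36 widths 46.0 54.8
  white 1103 z.108 [621.8 -26.5] z.076 [620.2 -25.8] z.045 [618.7 -25.1]
  white 323 z.108 [583.7 -14.8] z.076 [575.4 -12. ] z.045 [567.4  -9.3]
  white 94 z.108 [588.9 -26.8] z.076 [581.5 -26.1] z.045 [574.4 -25.5]
  white 237 z.108 [592.3 -40.7] z.076 [585.5 -42.4] z.045 [579.  -44.1]
wrench dir -116.73871 end [636.1 -19.3] end->nut along 11.3 nut lateral -50.8
```

The phase is 5.2° and the marks are at about -100 to -103°, so the nut is now at its stop. The wrench goes back to the rest.

>>> jog_arm(
  deltas=[
    [-0.0088,0.033,0,0,0,0.033,0.1],
    [-0.0088,0.033,0,0,0,0.033,0.1],
    [-0.0088,0.033,0,0,0,0.033,0.1],
    [-0.0088,0.033,0,0,0,0.033,0.1],
    [-0.0088,0.033,0,0,0,0.033,0.1],
    [-0.0088,0.033,0,0,0,0.033,0.1],
    [-0.0088,0.033,0,0,0,0.033,0.1],
    [-0.0088,0.033,0,0,0,0.033,0.1],
    [-0.0088,0.034,0,0,0,0.034,0.1],
    [-0.0088,0.034,0,0,0,0.034,0.1],
  ],
)

```text
t: 36.7
eef_pos: [0.5078, 0.2354, 0.1708]
tool_rot: [-0.0, 0.752, 0.659, 0.0]
contact_force: [0.7, -0.3, -3.2]
gripper_width: 0.193
grasp_force: 120.9
```

>>> jog_arm(
  deltas=[
    [-0.0088,0.034,-0.02,0,0,0.034,0.1],
    [-0.008,0.034,-0.03,0,0,0.034,0.1],
    [0,0,-0.02,0,0,0,0.1],
    [0,0,0,0,0,0,0.1],
    [0,0,0,0,0,0,0.1],
  ],
)

```text
t: 37.2
eef_pos: [0.4921, 0.3005, 0.1011]
tool_rot: [0.0, 0.731, 0.683, -0.0]
contact_force: [0.4, 0.7, -3.1]
gripper_width: 0.193
grasp_force: 120.8
```

```bash
python3 s.py|head -1; python3 - <<'E'
from wd import *
c=shot("wrist"); wdir(c,bot.get_obs()["eef_pos"][2]-.0086)
E
```

```text
t 37.2 p [0.4921 0.3005 0.1011] toolY -3.91 tilt [ 2.e-04 -1.e-03 -1.e+00] F [ 0.4  0.7 -3.1] M [ 0.07 -0.07  0.05] w 0.193 g 120.8 q [-1.19  0.62  0.72  1.95 -0.57  0.78 -0.21]
wrench dir -93.89337 end [497.7 387.7] end->nut along 387.3 nut lateral 114.5
```

>>> jog_arm(
  deltas=[
    [0,0.002,-0.02,0,0,0,0.1],
    [0,0,-0.02,0,0,0,0.1],
    [0,0,-0.012,0,0,0,0.1],
    [0,0,-0.004,0,0,0,0.1],
    [0,0,0,0,0,0,0.1],
    [0,0,0,0,0,0,0.1],
  ],
)

```text
t: 37.85
eef_pos: [0.4928, 0.303, 0.0458]
tool_rot: [0.0, 0.731, 0.682, 0.001]
contact_force: [0.1, -0.1, -2.9]
gripper_width: 0.196
grasp_force: 120.9
```

>>> jog_arm(
  deltas=[
    [0,0,-0.002,0,0,0,0.1],
    [0,0,0,0,0,0,0.1],
  ],
)

```text
t: 38.05
eef_pos: [0.4923, 0.3032, 0.0432]
tool_rot: [-0.0, 0.731, 0.683, 0.0]
contact_force: [0.1, 0.1, -2.6]
gripper_width: 0.193
grasp_force: 120.9
```

```bash
python3 s.py|head -1
```

```text
t 38.05 p [0.4923 0.3032 0.0432] toolY -3.89 tilt [ 5.e-04  5.e-04 -1.e+00] F [ 0.1  0.1 -2.6] M [ 0.09  0.01 -0.01] w 0.193 g 120.9 q [-1.13  0.7   0.64  1.97 -0.65  0.69 -0.15]
```

>>> jog_arm(
  deltas=[
    [0,0,-0.0015,0,0,0,0.1],
    [0,0,0,0,0,0,0.1],
    [0,0,0,0,0,0,0.5],
    [0,0,0,0,0,0,0.6],
    [0,0,0,0,0,0,0.6],
    [0,0,0.03,0,0,0,0.6],
    [0,0,0.05,0,0,0,0.6],
    [0,0,0.05,0,0,0,0.6],
    [-0.02,-0.03,0.05,0,0,0,0.6],
    [0,0,0,0,0,0,0.6],
  ],
  newtons=30,
)

```text
t: 39.05
eef_pos: [0.4778, 0.2765, 0.2168]
tool_rot: [-0.0, 0.732, 0.681, 0.004]
contact_force: [0.7, 0.2, 0.8]
gripper_width: 0.601
grasp_force: 0.0
```

>>> jog_arm(
  deltas=[
    [0.01,-0.04,0,0,0,0,0.6],
    [0.012,-0.04,0,0,0,0,0.6],
    [0.012,-0.04,0,0,0,0,0.6],
    [0.012,-0.04,0,0,0,0,0.6],
    [0.012,-0.04,0,0,0,0,0.6],
    [0.012,-0.04,0,0,0,0,0.6],
    [0.012,-0.04,0,0,0,0,0.6],
    [0.012,-0.04,0,0,0,0,0.6],
    [0.012,-0.036,0,0,0,0,0.6],
    [0.008,0,0,0,0,0,0.6],
  ],
)

```text
t: 40.05
eef_pos: [0.5895, -0.0841, 0.2119]
tool_rot: [0.001, 0.734, 0.679, -0.001]
contact_force: [-0.4, -0.5, -0.3]
gripper_width: 0.597
grasp_force: 0.0
```

>>> jog_arm(
  deltas=[
    [0,0,0,0,0,0,0.6],
    [0,0,0,0,0,0,0.6],
    [0,0,0,0,0,0,0.6],
  ],
)

```text
t: 40.35
eef_pos: [0.5895, -0.0756, 0.2113]
tool_rot: [-0.001, 0.73, 0.683, -0.0]
contact_force: [0.2, -1.0, 0.6]
gripper_width: 0.594
grasp_force: 0.0
```

```bash
python3 s.py|head -1; python3 - <<'E'
from hx import *
c=shot("wrist"); np.savez("w14.npz",**c); print(c["eye"]); hexfit(c)
t=shot("top"); H,S,V=hsv(t); rect("wrench",t,(S<50)&(V>110),(230,195,300,242),.034)
r=((H<6)|(H>174))&(S>150)&(V>80); rect("sleeve",t,r,(375,190,400,225),.079)
a=np.array([.576,-.063]); e=np.radians(-99.6); u=np.array([np.cos(e),np.sin(e)]); nut=np.array([.5857,-.0065]); print("valve axis",nut+.110*u,"grip closed",nut+.110*u+.07*np.array([u[1],-u[0]]),"open",nut+.18*u)
E
```

```text
t 40.35 p [ 0.5895 -0.0756  0.2113] toolY -3.76 tilt [-1.1e-03  7.0e-04 -1.0e+00] F [ 0.2 -1.   0.6] M [-0.01  0.02 -0.08] w 0.594 g 0.0 q [-0.6   0.51  0.85  1.84 -0.45  1.    0.38]
[ 5.94351862e-01 -5.05230972e-04  3.31762108e-01]
centre [585.2  -6.9] corner phase 3.74 amp 0.59 widths 45.8 52.3
  white 26 z.108 [569.1  34.4] z.076 [565.5  39.4] z.045 [562.   44.2]
  white 26 z.108 [618.2  26.3] z.076 [621.6  30.1] z.045 [624.9  33.8]
  white 262 z.108 [583.7 -16.5] z.076 [582.2 -18.8] z.045 [580.7 -21. ]
  white 176 z.108 [582.4 -34.6] z.076 [580.7 -39.5] z.045 [579.  -44.2]
wrench 468 mean [492.1 281.5] rect [489.3 293.5] [195.9  72.9] 88.6Traceback (most recent call last):
  File "<stdin>", line 4, in <module>
  File "h.py", line 26, in rect
    p=maskpts(m,box); P=ray(c,p,z)[:,:2]*1000
  File "h.py", line 22, in maskpts
    i=1+np.argmax(s[1:,4]); return np.argwhere(l==i)[:,::-1].astype(np.float32)
        ~~~~~~~~~^^^^^^^^^
    return _wrapfunc(a, 'argmax', axis=axis, out=out, **kwds)
    return bound(*args, **kwds)
ValueError: attempt to get argmax of an empty sequence
```

The nut is at its stop (phase 3.7°, mark in line) and the wrench lies at the rest's origin. Now the valve: its axis should be at (0.567,-0.115) and its sleeve at (0.499,-0.104). I'll turn the gripper across the lever.

>>> jog_arm(
  deltas=[
    [-0.01,-0.003,0,0,0,-0.14,0.6],
    [-0.01,-0.003,0,0,0,-0.14,0.6],
    [-0.01,-0.003,0,0,0,-0.14,0.6],
    [-0.01,-0.003,0,0,0,-0.14,0.6],
    [-0.01,-0.003,0,0,0,-0.14,0.6],
    [-0.01,-0.003,0,0,0,-0.14,0.6],
    [-0.01,-0.003,0,0,0,-0.14,0.6],
    [-0.01,-0.003,0,0,0,-0.14,0.6],
    [-0.01,-0.003,0,0,0,-0.14,0.6],
    [0,0,0,0,0,-0.14,0.6],
  ],
)

```text
t: 41.45
eef_pos: [0.4984, -0.1039, 0.2118]
tool_rot: [-0.001, 0.999, 0.048, -0.0]
contact_force: [-0.5, 0.0, -1.1]
gripper_width: 0.602
grasp_force: 0.0
```

>>> jog_arm(
  deltas=[
    [0,0,-0.02,0,0,-0.14,0.6],
    [0,0,-0.03,0,0,-0.13,0.6],
    [0,0,0,0,0,0,0.6],
    [0,0,0,0,0,0,0.6],
    [0,0,0,0,0,0,0.6],
  ],
)

```text
t: 41.95
eef_pos: [0.5005, -0.1045, 0.1631]
tool_rot: [-0.0, 0.997, -0.082, 0.001]
contact_force: [-0.4, -0.2, 0.1]
gripper_width: 0.6
grasp_force: 0.0
```

```bash
python3 s.py|head -1; python3 - <<'E'
from h import *
c=shot("wrist"); H,S,V=hsv(c); a=proj(c,[.4984,-.1033,.079])[0]; print("expected px",a)
m=((H<6)|(H>174))&(S>150)&(V>60); n,l,s,ce=cv2.connectedComponentsWithStats(m.astype(np.uint8))
for i in range(1,n):
    if s[i,4]>100:
        P=ray(c,np.argwhere(l==i)[:,::-1],.079)[:,:2]*1000; r=cv2.minAreaRect(P.astype(np.float32)); print(s[i],np.round(r[0],1),np.round(r[1],1),round(r[2],1))
t=shot("top"); H,S,V=hsv(t); rect("top sleeve",t,((H<6)|(H>174))&(S>150)&(V>60),(370,185,405,228),.079) if (((H<6)|(H>174))&(S>150)&(V>60))[185:228,370:405].sum()>20 else print("hidden")
E
```

```text
t 41.95 p [ 0.5005 -0.1045  0.1631] toolY -99.42 tilt [ 0.0017 -0.     -1.    ] F [-0.4 -0.2  0.1] M [-0.03 -0.01 -0.04] w 0.6 g 0.0 q [-0.81  0.69  1.26  2.08 -0.8   0.99 -0.85]
expected px [317.86193208 225.62204215]
[ 314  180   25   79 1544] [ 501.1 -109.2] [13.5 55.2] 85.0
[ 257  301   49   31 1232] [433.6 -64.6] [37.  23.9] 84.9
hidden
```

The sleeve is seen at (0.501,-0.109), 13.5 x 55 mm, lying along 175°. I'll centre on it, descend and grip.

>>> jog_arm(
  deltas=[
    [0,-0.005,-0.02,0,0,0.07,0.5],
    [0,0,-0.03,0,0,0,0.5],
    [0,0,-0.025,0,0,0,0.5],
    [0,0,-0.007,0,0,0,0.5],
    [0,0,0,0,0,0,0.5],
    [0,0,0,0,0,0,0.1],
    [0,0,0,0,0,0,0.1],
    [0,0,0,0,0,0,0.1],
    [0,0,0,0,0,0,0.1],
  ],
  newtons=30,
)

```text
t: 42.95
eef_pos: [0.5007, -0.109, 0.0811]
tool_rot: [-0.0, 0.999, -0.048, 0.001]
contact_force: [-1.4, 1.9, 6.7]
gripper_width: 0.158
grasp_force: 30.0
```

```bash
sed -i '/^a=np.radians/,$d' s.py; python3 s.py; python3 - <<'E'
import numpy as np
from station import bot
p=bot.get_obs()["eef_pos"][:2]; ax=np.array([.5674,-.115]); v=p-ax; r=np.hypot(*v); a=np.arctan2(v[1],v[0]); print("r",r,"ang",np.degrees(a)%360)
ph=a+np.arange(0,17)*np.radians(6); P=ax+r*np.c_[np.cos(ph),np.sin(ph)]; print((np.diff(P,axis=0)*1000).round(1).tolist())
E
```

```text
t 42.95 p [ 0.5007 -0.109   0.0811] toolY -95.48 tilt [ 1.7e-03  8.0e-04 -1.0e+00] F [-1.4  1.9  6.7] M [0.46 0.28 0.34] w 0.158 g 30.0 q [-0.68  0.76  1.07  2.12 -0.94  0.85 -0.68]
r 0.0669869349538729 ang 174.87352002783825
[[-0.3, -7.0], [0.5, -7.0], [1.2, -6.9], [1.9, -6.7], [2.6, -6.5], [3.3, -6.2], [3.9, -5.8], [4.5, -5.4], [5.0, -4.9], [5.5, -4.3], [5.9, -3.7], [6.3, -3.1], [6.6, -2.4], [6.8, -1.7], [6.9, -1.0], [7.0, -0.3]]
```

The sleeve is gripped. I'll swing it anticlockwise along the arc.

>>> jog_arm(
  deltas=[
    [-0.0003,-0.007,0,0,0,0.105,0.1],
    [0.0005,-0.007,0,0,0,0.105,0.1],
    [0.0012,-0.0069,0,0,0,0.105,0.1],
    [0.0019,-0.0067,0,0,0,0.105,0.1],
    [0.0026,-0.0065,0,0,0,0.105,0.1],
    [0.0033,-0.0062,0,0,0,0.105,0.1],
    [0,0,0,0,0,0,0.1],
  ],
)

```text
t: 43.65
eef_pos: [0.5104, -0.1492, 0.081]
tool_rot: [-0.001, 0.964, 0.264, 0.001]
contact_force: [-0.2, 4.1, 10.1]
gripper_width: 0.157
grasp_force: 32.1
```

```bash
python3 s.py
```

```text
t 43.65 p [ 0.5104 -0.1492  0.081 ] toolY -59.33 tilt [ 0.0025  0.0018 -1.    ] F [-0.2  4.1 10.1] M [ 0.86 -0.04  0.41] w 0.157 g 32.1 q [-0.5   0.68  0.91  2.08 -0.8   0.78 -0.12]
```

>>> jog_arm(
  deltas=[
    [0.0039,-0.0058,0,0,0,0.105,0.1],
    [0.0045,-0.0054,0,0,0,0.105,0.1],
    [0.005,-0.0049,0,0,0,0.105,0.1],
    [0.0055,-0.0043,0,0,0,0.105,0.1],
    [0.0059,-0.0037,0,0,0,0.105,0.1],
    [0.0063,-0.0031,0,0,0,0.105,0.1],
    [0.0066,-0.0024,0,0,0,0.105,0.1],
    [0,0,0,0,0,0,0.1],
  ],
)

```text
t: 44.45
eef_pos: [0.5483, -0.1783, 0.081]
tool_rot: [0.0, 0.805, 0.593, 0.001]
contact_force: [-0.5, 5.7, 9.3]
gripper_width: 0.157
grasp_force: 31.4
```

```bash
python3 s.py
```

```text
t 44.45 p [ 0.5483 -0.1783  0.081 ] toolY -17.26 tilt [ 0.002   0.0015 -1.    ] F [-0.5  5.7  9.3] M [1.11 0.1  0.32] w 0.157 g 31.4 q [-0.32  0.65  0.71  1.96 -0.62  0.75  0.46]
```

>>> jog_arm(
  deltas=[
    [0.0068,-0.0017,0,0,0,0.105,0.1],
    [0,0,0,0,0,0,0.1],
  ],
)

```text
t: 44.65
eef_pos: [0.5551, -0.1799, 0.0811]
tool_rot: [0.0, 0.773, 0.634, 0.001]
contact_force: [-0.3, 4.9, 9.6]
gripper_width: 0.156
grasp_force: 31.2
```

```bash
python3 s.py
```

```text
t 44.65 p [ 0.5551 -0.1799  0.0811] toolY -11.25 tilt [ 0.0021  0.0012 -1.    ] F [-0.3  4.9  9.6] M [1.05 0.17 0.3 ] w 0.156 g 31.2 q [-0.29  0.65  0.68  1.95 -0.6   0.75  0.54]
```

>>> jog_arm(
  deltas=[
    [0.0069,-0.001,0,0,0,0.105,0.1],
    [0,0,0,0,0,0,0.1],
  ],
)

```text
t: 44.85
eef_pos: [0.5569, -0.1801, 0.0808]
tool_rot: [-0.005, 0.741, 0.672, -0.0]
contact_force: [-13.9, 9.4, 24.9]
gripper_width: 0.156
grasp_force: 53.4
```

```bash
python3 s.py
```

```text
t 44.85 p [ 0.5569 -0.1801  0.0808] toolY -5.56 tilt [-0.0069  0.0068 -1.    ] F [-13.9   9.4  24.9] M [ 2.11  2.98 -1.24] w 0.156 g 53.4 q [-0.27  0.65  0.66  1.93 -0.57  0.76  0.62]
```

The stop is at about -99°, along the block. I'll open in place, rise, and check everything.

>>> jog_arm(
  deltas=[
    [0,0,0,0,0,0,0.6],
    [0,0,0,0,0,0,0.6],
    [0,0,0.03,0,0,0,0.6],
    [0,0,0.04,0,0,0,0.6],
    [0,0,0.05,0,0,0,0.6],
    [0,0.02,0.03,0,0,0,0.6],
    [0.01,0.03,0.0,0,0,0,0.6],
    [0.01,0.02,0,0,0,0,0.6],
    [0,0,0,0,0,0,0.6],
    [0,0,0,0,0,0,0.6],
  ],
)

```text
t: 45.85
eef_pos: [0.5805, -0.1118, 0.2297]
tool_rot: [0.0, 0.739, 0.674, -0.0]
contact_force: [0.6, -0.9, 0.2]
gripper_width: 0.599
grasp_force: 0.0
```

```bash
python3 s.py; python3 - <<'E'
from hx import *
c=shot("wrist"); np.savez("w15.npz",**c); print(c["eye"]); hexfit(c)
H,S,V=hsv(c); m=((H<6)|(H>174))&(S>150)&(V>60); n,l,s,ce=cv2.connectedComponentsWithStats(m.astype(np.uint8))
for i in range(1,n):
    if s[i,4]>100:
        P=ray(c,np.argwhere(l==i)[:,::-1],.079)[:,:2]*1000; r=cv2.minAreaRect(P.astype(np.float32)); print("wrist red",np.round(r[0],1),np.round(r[1],1),round(r[2],1))
a=dict(np.load("scene0.npz")); b=shot("scene"); np.savez("s15.npz",**b)
H,S,V=hsv(b); m=(((H<6)|(H>174))&(S>150)&(V>60)); p=maskpts(m,(200,165,270,225)); P=ray(b,p,.075)[:,:2]*1000; r=cv2.minAreaRect(P.astype(np.float32)); print("scene sleeve",np.round(r[0],1),np.round(r[1],1),round(r[2],1))
d=cv2.absdiff(a["img"],b["img"]).max(2)>70; d=cv2.morphologyEx(d.astype(np.uint8),cv2.MORPH_OPEN,np.ones((3,3)))
n,l,s,ce=cv2.connectedComponentsWithStats(d); print("changed",[s[i].tolist() for i in range(1,n) if s[i,4]>25])
E
```

```text
t 45.85 p [ 0.5805 -0.1118  0.2297] toolY -5.32 tilt [-0.    -0.001 -1.   ] F [ 0.6 -0.9  0.2] M [ 0.05  0.01 -0.04] w 0.599 g 0.0 q [-0.52  0.47  0.82  1.83 -0.39  1.02  0.36]
[ 0.58738798 -0.0366877   0.35003546]
centre [585.2  -7. ] corner phase 4.21 amp 0.64 widths 46.0 52.3
  white 75 z.108 [565.1  26. ] z.076 [562.1  34.3] z.045 [559.3  42.3]
  white 133 z.108 [618.7  18.5] z.076 [622.9  25.8] z.045 [626.9  32.9]
  white 212 z.108 [583.9 -14.6] z.076 [583.4 -11.7] z.045 [582.9  -8.9]
  white 64 z.108 [582.4 -27.4] z.076 [581.7 -26.2] z.045 [581. -25.]
  white 170 z.108 [580.8 -42.6] z.076 [579.9 -43.4] z.045 [579.1 -44.1]
wrist red [428.7 -24.1] [81.1 24. ] 84.9
wrist red [ 556.5 -180. ] [55.5 14.2] 80.4
scene sleeve [ 558.1 -183.8] [51.5 15.6] 78.8
changed [[336, 0, 22, 28, 401], [501, 0, 65, 102, 2325], [270, 2, 20, 20, 227], [295, 12, 5, 13, 60], [307, 17, 10, 6, 41], [244, 19, 11, 7, 70], [318, 22, 9, 7, 38], [304, 27, 7, 14, 77], [194, 29, 80, 155, 3236], [209, 63, 10, 5, 31], [253, 176, 6, 11, 41], [220, 190, 24, 10, 103]]
```

The lever lies at -99.6°, along the block, the nut phase is at full tight and the wrench is on its rest. The bystanders show no change. Handing in.

```bash
python3 -c "
from station import bot
print(bot.hand_in())"
```

```text
the job is handed in; nothing more can be done
None
```

I handed the job in at about 46 s: the nut is at its stop with the marks in line to within 1–2°, the wrench lies on its rest and the valve lever is fully open along the block, but the first tightening was lost by about 5° as the wrench came off, so I fitted the wrench a second time before opening the valve.

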